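Clear the foil-stamping bench: dies into the case, drivers into the caddy

TASK

The foiling job is finished, so clear the bench: lift the die case's lid all the way up until it leans back on its stop by itself, lay every brass die flat on the foam bed (side by side, not one on another), then shut the case again without slamming the lid. Stand every hand driver upright in the blue caddy, shaft down and handle up, at any time. There may be two or three of each; leave everything else on the bench where it is.

Things in the scene. Friction and masses are not known exactly. Their poses are not given: they have to be found in the camera images.
- case: Die case, black with aluminium frame, fixed to the bench: base 150 (x) x 240 (y) x 50 mm high, walls 4 mm, open on top under its lid. Inside 142 x 232 mm with a dark foam bed, its top 10 mm above the bench, 40 mm below the rim. Origin: centre of its underside; +x to its back (hinge side), z up; its front (-x) faces the robot. Latches undone.
- lid (a joint): Case lid, 150 x 240 x 20 mm, 0.4 kg, hinged along the top of the back wall. 0 = shut, grows as it opens, 1.83 rad = leaning back on its stop. Let go beyond 1.5 it falls back on to the stop and stays; let go below 1.3 it sinks shut by itself in a few seconds, as the hinge has dampers (about 1.5 rad/s at most; lifting takes about 2 N at the handle).
- lid_handle (a point): Middle of the lid's red bow handle: a round bar 12 mm in diameter, 100 mm long between its end brackets, parallel to the hinge, standing 42 mm out in front of the lid's front edge (free gap of 36 mm between bar and case); with the lid shut the bar's axis is 60 mm above the bench. Moves with the lid, 192 mm from the hinge line.
- lid_hinge (a point): Middle of the lid's hinge line, 50 mm above the bench at the top of the case's back wall; the hinge line runs along the case's y axis.
- caddy: Blue sheet-steel tool caddy fixed to the bench, 136 (x) x 48 (y) x 70 mm high, walls and floor 4 mm, open on top, with two partitions across x: three cells in a row along its x axis, each about 40 x 40 mm and 66 mm deep, centres at x = -44, 0 and +44 mm. Origin: centre of its underside; +x points to the left as seen from the robot.
- driver_red: Loose hand driver, red handle, 70 g, 162 mm long: handle 84 mm, 26 x 26 mm square with rounded edges, then a coaxial steel shaft 78 mm long, 7 mm diameter. Origin: middle of the handle; +x from shaft to handle end (handle end at +42 mm, tip at -120 mm). At the start it lies on the bench (axis 13 mm up), handle to the right as seen from the robot. May be absent.
- driver_red_tip (a point): Tip of the red driver's shaft.
- driver_green: Loose hand driver, green handle, 70 g, 162 mm long: handle 84 mm, 26 x 26 mm square with rounded edges, then a coaxial steel shaft 78 mm long, 7 mm diameter. Origin: middle of the handle; +x from shaft to handle end (handle end at +42 mm, tip at -120 mm). At the start it lies on the bench (axis 13 mm up), handle to the right as seen from the robot. May be absent.
- driver_green_tip (a point): Tip of the green driver's shaft.
- driver_yellow: Loose hand driver, yellow handle, 70 g, 162 mm long: handle 84 mm, 26 x 26 mm square with rounded edges, then a coaxial steel shaft 78 mm long, 7 mm diameter. Origin: middle of the handle; +x from shaft to handle end (handle end at +42 mm, tip at -120 mm). At the start it lies on the bench (axis 13 mm up), handle to the right as seen from the robot. May be absent.
- driver_yellow_tip (a point): Tip of the yellow driver's shaft.
- die_star: Loose brass stamping die on an aluminium backing block, its face showing an eight-pointed star: 60 (x) x 36 (y) x 16 (z) mm, about 140 g. Origin: its centre; z up out of the face. At the start it lies flat on the bench, face up. May be absent.
- die_round: Loose brass stamping die on an aluminium backing block, its face showing a ring: 60 (x) x 36 (y) x 16 (z) mm, about 140 g. Origin: its centre; z up out of the face. At the start it lies flat on the bench, face up. May be absent.
- die_frame: Loose brass stamping die on an aluminium backing block, its face showing a rectangular frame: 60 (x) x 36 (y) x 16 (z) mm, about 140 g. Origin: its centre; z up out of the face. At the start it lies flat on the bench, face up. May be absent.
- giftbox: Bystander: black gift box, 124 x 174 x 52 mm, origin under its centre.
- foil_gold: Bystander: roll of gold foil standing on end, 64 mm diameter, 50 mm high, origin under its centre.
- foil_silver: Bystander: roll of silver foil standing on end, 64 mm diameter, 50 mm high, origin under its centre.
- hexkey: Bystander: dark L-shaped hex key lying flat, 70 x 26 mm, 6 mm thick, origin under the middle of its long leg.
- tape: Bystander: roll of paper tape lying flat (a ring), 90 mm diameter, 24 mm high, origin under its centre.
- pliers: Bystander: pliers with blue grips lying flat, 135 mm long, 14 mm high, origin under their pivot.

How it is judged:
By the outcome, as a careful person would: the job done as asked, in the order asked, and still so for the second after the job is handed in, with the robot touching nothing.
Of driver_red, driver_green, driver_yellow only 2 to 3 are there at a start; the rules pass over those that are not, and their reading is None.
Of die_star, die_round, die_frame only 2 to 3 are there at a start; the rules pass over those that are not, and their reading is None.
At some moment in a run one of die_star, die_round, die_frame may be knocked a few centimetres aside while the robot is not near it.
Once in a run the grip may slacken for a moment while it holds something.
It also fails if it takes over 208 s, if anything falls off the work surface, if the arm or the gripper's body presses on something with over 40 N, if the wrist force passes 120 N, or if a joint passes its speed limit or range.

ROBOT

A 7-joint arm with a two-finger parallel gripper is mounted at the origin on the work surface. World frame = base frame: x ahead of the robot, y to its left, z up, the work surface at z = 0. Lengths are in m, angles in rad, forces in N, time in s.
With the tool pointing down it reaches from about 0.425 to 0.825 m from the base axis. Payload 3.6 kg.
Tool frame: the origin (TCP) lies between the finger pads; the fingertips stand 11 mm ahead of it and the grasp point (between the pads) lies 8 mm behind it (robot.tips_ahead is the distance from the TCP to the fingertips, in m); z points along the fingers, y is the line along which they close (so a half turn about z gives the same grasp; the last joint's range is limited). The gripper opens to 85 mm and grips with 20 to 120 N. Pads are 22 mm wide; open, the fingers measure 114 mm over their backs; the gripper's body (76 mm by 85 mm) begins 54 mm behind the grasp point. The pads swing forward as they close: fully open they stand 13 mm farther back than shut.
Start: joints at [1.274, 0.615, -0.013, 1.423, 0.008, 1.103, -0.04], TCP at [0.174, -0.626, 0.242] pointing down, gripper open.
Joint ranges: [-3.12, 3.12], [-0.3, 2.06], [-1.34, 1.32], [0.26, 2.42], [-1.36, 4.5], [0.01, 1.98], [-2.84, 2.84]. Speed limits (rad/s): [2.79, 2.79, 3.14, 3.14, 3.14, 3.14, 3.14].

INTERFACE

Orientations are given as a rotation vector (axis times angle).
In Python, from cell import robot gives the robot as it stands.
- The arm moves only by the shell command python3 -m handwheel 'ROWS' [FORCE]. ROWS is JSON, a list of rows, each an object with "rot": the turn, a rotation vector about the tool's x, y, z as a fraction of full scale, a list of three; "xyz": the shift along the tool's x, y, z as a fraction of full scale, a list of three; "gripper": the closure, from -1 (fully open) to 1 (shut). A call has 1 to 5 rows; each row is the pose to reach, as a shift and turn from the pose commanded when the call began, along the tool's axes at that moment; what a row does not reach only later rows make up. Full scale, the value 1, is 300 mm for a shift and 45 degrees for a turn. A row lasts 1/12 s, in which the tool goes at most 41.7 mm and 7.16 degrees, less where a joint would pass 70% of its speed; a pose out of reach is approached as far as the arm can. A call with a number of a shift or a turn outside -1 to 1 is refused whole. A call with a gripper value outside its range is refused whole. The fingers move at their own pace and stop on an object; FORCE is the grip in N (left out, the last holds). Time passes only in rows, so rows that repeat a pose let the fingers close. It gives the time, the measured TCP pose, the force, the opening and the grip force at its end, in the units of the state.
- robot.read_state(): the state, without advancing time (a new reading comes with each control period).
- robot.get_image(name): name is "side" or "top"; returns a dict with "frame" (384x512x3 uint8, red, green, blue), "camera_matrix" (3x3 intrinsics, pixels), "extrinsics" (4x4, takes a point from camera to world coordinates). Camera axes: x right, y down, z forward; pixel columns grow to the right and rows downward; lengths in m; the calibration is good to about 2 mm. A picture is of the moment at which its call begins. There is no depth.
- robot.job_done(): hands the job in; it is judged then, once.
Trained networks look in a picture, given as the dict that the camera call returned (one of the last four; its "shot" number tells which), for a name from the list of things; names that differ only in an ending like _2 or _b are one class to them, and where a whole thing is asked for, a point or a joint stands for the part that bears it (a point fixed in the world has none). Each returns a list of dicts, best first, with "conf" (0 to 1); they miss things now and then, are a little off and sometimes report something else, mostly with a low value. They report only what shows in the picture. A call takes as long as a camera call.
- robot.outline_of(picture, query): "pixels" (384x512 bool, what is visible of it) and "rect" ([centre column, centre row, width, height] in pixels, round what is visible of it).
The state is a dict: "time": time; "q": joint angles; "joint_velocities": joint speeds; "effort": joint torques, N m; "ee_pos": TCP position; "ee_rot": TCP orientation; "contact_force": force on the tool from outside, world axes, zero at the start; "wrist_torque": the same for the moment, N m; "finger_gap": finger opening in m; "gripper_force": force on a finger pad.
Only numpy, scipy, OpenCV 4.12 (cv2) and the standard library are available. Lean on these libraries where they do the work, as an engineer would, in place of code of your own. Each camera call takes 0.05 s, during which the arm holds its last target. There are 200 camera calls.

## Working session

There is one attempt and no reset: what is moved stays moved. The work goes in short steps, Python scripts to look and compute and a shell command to move; the robot and the scene stay as the last step left them, time stands still between calls to the robot, and variables do not carry over. Pictures are saved under pics/ and viewed, at most 14 in all, crops included, and the job is handed in when it is done.

```bash
ls; mkdir -p pics; python3 - <<'E'
from cell import robot
import cv2,numpy as np
s=robot.read_state();print(s['time'],s['ee_pos'],s['ee_rot'],s['finger_gap'],robot.tips_ahead)
for n in('top','side'):
    p=robot.get_image(n);cv2.imwrite(f'pics/{n}0.png',p['frame'][:,:,::-1]);print(n,p['camera_matrix'],p['extrinsics'])
    for k in 'case lid lid_handle caddy driver_red driver_green driver_yellow die_star die_round die_frame'.split():
        print(k,[(round(d['conf'],2),np.round(d['rect'],1).tolist(),int(d['pixels'].sum())) for d in robot.outline_of(p,k)[:2]])
E
```

```text
pics
0.0 [ 0.17371591 -0.62559544  0.24113162] [-3.11029289e+00 -4.23882718e-01  5.92229300e-04] 0.08556363650764333 0.011
top [[359.52486047   0.         254.76062784]
 [  0.         359.52486047 194.74485849]
 [  0.           0.           1.        ]] [[ 0.01470718 -0.99128173  0.13093596  0.42346483]
 [-0.99987838 -0.01390089  0.00706977  0.04324811]
 [-0.00518801 -0.13102401 -0.99136562  1.00637779]
 [ 0.          0.          0.          1.        ]]
case [(0.59, [176.6, 217.1, 111.4, 90.1], 6043)]
lid [(0.91, [176.8, 219.2, 102.3, 96.4], 5751)]
lid_handle [(0.61, [175.3, 219.7, 103.8, 93.9], 5733), (0.4, [206.6, 130.9, 32.4, 30.5], 393)]
caddy [(0.74, [406.0, 235.9, 61.7, 45.2], 1459)]
driver_red [(0.56, [304.1, 210.4, 58.1, 14.9], 331)]
driver_green []
driver_yellow [(0.88, [317.1, 180.5, 39.6, 10.4], 309), (0.65, [266.8, 112.8, 66.5, 48.1], 2957)]
die_star [(0.8, [352.2, 165.6, 20.8, 26.4], 280)]
die_round [(0.4, [173.5, 218.2, 104.8, 93.7], 5702)]
die_frame [(0.65, [323.5, 153.8, 19.8, 18.0], 255)]
side [[494.57146545   0.         258.58606873]
 [  0.         494.57146545 187
[... 200 characters left out ...]
57989]
 [ 0.          0.          0.          1.        ]]
case [(0.97, [211.3, 165.3, 79.7, 64.2], 2810), (0.61, [210.4, 160.0, 79.2, 51.2], 2138)]
lid [(0.94, [211.2, 158.6, 78.8, 51.5], 2208)]
lid_handle [(0.58, [211.2, 160.9, 75.7, 48.1], 2046)]
caddy [(0.66, [296.4, 298.2, 26.7, 57.8], 1061)]
driver_red [(0.54, [267.7, 233.6, 18.0, 23.5], 200)]
driver_green [(0.52, [316.4, 225.1, 22.1, 17.1], 220)]
driver_yellow [(0.78, [293.7, 224.3, 25.8, 36.0], 299)]
die_star [(0.74, [324.1, 245.3, 24.8, 18.2], 261), (0.69, [319.8, 176.6, 59.2, 48.5], 1896)]
die_round [(0.53, [323.6, 244.1, 24.5, 16.9], 276)]
die_frame [(0.83, [318.1, 225.1, 20.9, 13.1], 210), (0.21, [264.4, 230.8, 24.5, 37.3], 234)]
```

```bash
python3 - <<'E'
import cv2
for n,c in(('top',(100,380,110,500)),('side',(110,360,160,400))):
    im=cv2.imread(f'pics/{n}0.png');a,b,l,r=c
    cv2.imwrite(f'pics/{n}0c.png',cv2.resize(im[a:b,l:r],None,fx=2,fy=2,interpolation=cv2.INTER_CUBIC))
E
```

```text
(no output)
```

View pics/top0.png

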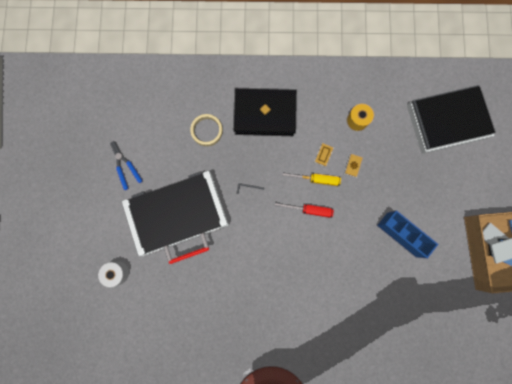

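View pics/side0.png

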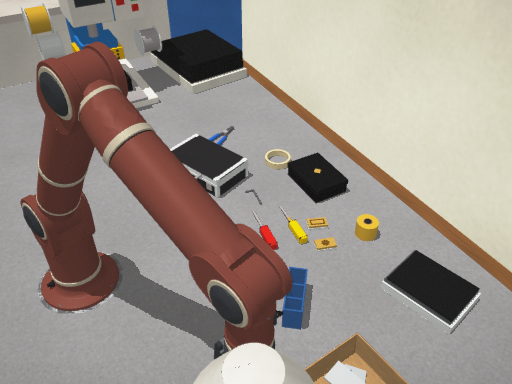

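View pics/top0c.png

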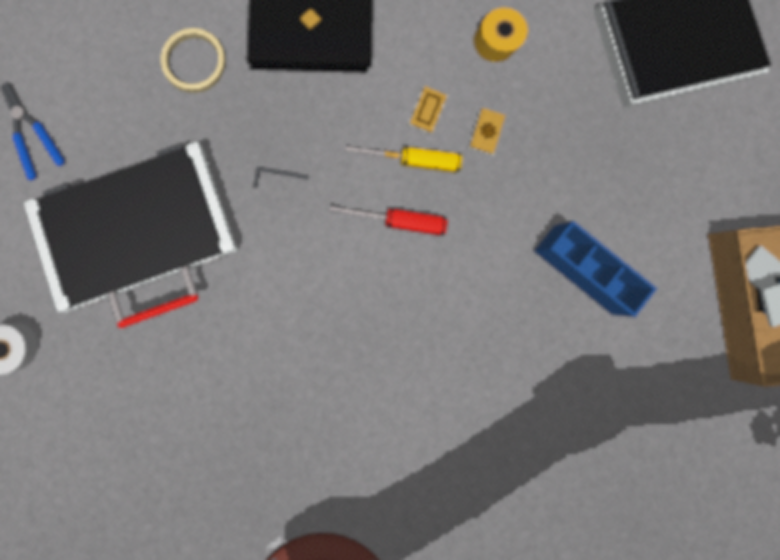

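Top view shows the case at (175,215) with its red handle at (188,256), red driver at (304,210), yellow driver at (314,180), frame die at (324,154), star die at (354,165) and the caddy at (406,235). There is no green driver and no third die, and the gift box's gold patch isn't a die.

```bash
cat > h.py <<'E'
from cell import robot
import cv2,numpy as np
from scipy.spatial.transform import Rotation as R
def ray(p,uv):
    E=p['extrinsics'];d=E[:3,:3]@np.linalg.solve(p['camera_matrix'],[uv[0],uv[1],1.]);return E[:3,3],d
def plane(p,uv,z):
    o,d=ray(p,uv);return o+d*(z-o[2])/d[2]
def tri(p1,a,p2,b):
    o,d=ray(p1,a);q,e=ray(p2,b);d=d/np.linalg.norm(d);e=e/np.linalg.norm(e)
    t=np.linalg.lstsq(np.c_[d,-e],q-o,rcond=None)[0];x,y=o+t[0]*d,q+t[1]*e
    return (x+y)/2,np.linalg.norm(x-y)
def proj(p,X):
    E=p['extrinsics'];c=E[:3,:3].T@(np.array(X)-E[:3,3]);u=p['camera_matrix']@c;return u[:2]/u[2]
def hsv(p,lo,hi,rect=None,grow=6):
    m=cv2.inRange(cv2.cvtColor(p['frame'],cv2.COLOR_RGB2HSV),np.array(lo),np.array(hi))
    if rect is not None:
        k=np.zeros_like(m);x,y,w,h=rect;k[int(max(0,y-h/2-grow)):int(y+h/2+grow),int(max(0,x-w/2-grow)):int(x+w/2+grow)]=255;m&=k
    return m
def big(m):
    n,l,s,c=cv2.connectedComponentsWithStats(m);i=1+np.argmax(s[1:,4]);ys,xs=np.nonzero(l==i);return np.c_[xs,ys].astype(float)
def wrect(p,pts,z):   # minAreaRect on plane z: centre, (long,short) mm, yaw of long axis
    W=np.array([plane(p,u,z)[:2] for u in pts]);r=cv2.minAreaRect((W*1000).astype(np.float32))
    b=cv2.boxPoints(r);e=b[1]-b[0],b[2]-b[1];l=max(e,key=np.linalg.norm)
    return W.mean(0).round(4),np.round(np.array(r[0])/1000,4),np.sort(r[1])[::-1].round(1),round(np.degrees(np.arctan2(l[1],l[0]))%180,1)
def down(yaw,tilt=0,az=0):
    """tool down, tool x at world angle yaw(deg); then lean so tool z gets a component tilt deg toward azimuth az"""
    r=R.from_euler('z',yaw,degrees=True)*R.from_euler('x',180,degrees=True)
    a=np.radians(az);ax=np.array([-np.sin(a),np.cos(a),0])
    return R.from_rotvec(-ax*np.radians(tilt))*r
def rows(X,rot=None,base=None):
    s=robot.read_state();r0=R.from_rotvec(s['ee_rot']);p0=np.array(s['ee_pos'])
    if base: p0,r0=base
    d=r0.inv().apply(np.array(X)-p0);v=(r0.inv()*(rot or r0)).as_rotvec()
    print('xyz',(d/.3).round(3).tolist(),'rot',(v/(np.pi/4)).round(3).tolist(),'mm',round(np.linalg.norm(d)*1e3),'deg',round(np.degrees(np.linalg.norm(v))))
    return np.array(X),rot or r0
E
python3 - <<'E'
from h import *
t=robot.get_image('top');s=robot.get_image('side')
col=dict(red=((0,150,120),(8,255,255)),yellow=((20,150,120),(32,255,255)))
TR=dict(driver_red=(304,210,60,20),driver_yellow=(317,180,50,14));SR=dict(driver_red=(267.7,233.6,25,30),driver_yellow=(297,230,22,26))
for k,c,lo,hi in(('driver_red','red',(0,140,90),(10,255,255)),('driver_yellow','yellow',(22,150,90),(32,255,255))):
    a=big(hsv(t,lo,hi,TR[k]));b=big(hsv(s,lo,hi,SR[k]));print(k,wrect(t,a,.018),len(a),len(b),tri(t,a.mean(0),s,b.mean(0)))
for k,TT,SS in(('die_star',(354,165,22,26),(325,243,26,14)),('die_frame',(324,154,20,22),(318,222,22,12))):
    lo,hi=(8,90,70),(28,255,255);a=big(hsv(t,lo,hi,TT,3));b=big(hsv(s,lo,hi,SS,3))
    print(k,wrect(t,a,.016),len(a),len(b),tri(t,a.mean(0),s,b.mean(0)))
a=big(hsv(t,(0,140,90),(10,255,255),(188,256,50,24)));print('handle',wrect(t,a,.06),len(a))
a=big(hsv(t,(100,100,40),(125,255,255),(406,235,66,50)));b=big(hsv(s,(100,100,40),(125,255,255),(296,298,30,60)));print('caddy',wrect(t,a,.07),wrect(s,b,.04),len(a))
d=robot.outline_of(t,'lid');m=d[0]['pixels'];print('lid',wrect(t,np.argwhere(m)[:,::-1],.07))
E
```

```text
driver_red (array([ 0.5128, -0.1237]), array([ 0.5128, -0.1237]), array([81. , 25.5]), np.float32(81.3)) 266 223 (array([ 0.51254534, -0.12383413,  0.01632984]), np.float64(0.0008354515392281104))
driver_yellow (array([ 0.6002, -0.1457]), array([ 0.6001, -0.1458]), array([82.2, 26.2]), np.float32(83.1)) 269 243 (array([ 0.60059291, -0.14628664,  0.01401207]), np.float64(0.0006857892992611612))
die_star (array([ 0.6426, -0.2251]), array([ 0.6429, -0.2253]), array([58.5, 34.7]), np.float32(162.3)) 254 212 (array([ 0.6425667 , -0.2253048 ,  0.01480646]), np.float64(0.000516161914572354))
die_frame (array([ 0.6724, -0.1424]), array([ 0.6725, -0.1426]), array([58.2, 33.9]), np.float32(158.2)) 244 184 (array([ 0.67247866, -0.14255716,  0.01470021]), np.float64(0.0004240425770553021))
handle (array([0.3887, 0.2197]), array([0.3888, 0.2201]), array([106.9,  10.9]), np.float32(110.7)) 165
caddy (array([ 0.4496, -0.3461]), array([ 0.4496, -0.3459]), array([148.3,  61.9]), np.float32(50.6)) (array([ 0.4472, -0.3632]), array([ 0.4511, -0.355 ]), array([188.1,  50.1]), np.float32(50.7)) 1335
lid (array([0.4915, 0.2587]), array([0.4762, 0.2524]), array([244. , 200.5]), np.float32(110.3))
```

```bash
cat >> h.py <<'E'
def plan(ways,base=None,step=.195,deg=34):
    s=robot.read_state();p,r=base or (np.array(s['ee_pos']),R.from_rotvec(s['ee_rot']))
    for X,q in ways:
        X=np.array(X);q=q or r;v=(r.inv()*q).as_rotvec()
        n=int(max(1,np.ceil(np.linalg.norm(X-p)/step),np.ceil(np.degrees(np.linalg.norm(v))/deg)))
        print('->',X.round(3),'n',n)
        p0,r0=p,r
        for i in range(1,n+1):
            pi=p0+(X-p0)*i/n;ri=r0*R.from_rotvec(v*i/n)
            print('   xyz',(r.inv().apply(pi-p)/.3).round(3).tolist(),'rot',((r.inv()*ri).as_rotvec()/(np.pi/4)).round(3).tolist());p,r=pi,ri
def near(yaw,r=None):  # yaw or yaw+180 nearer to the tool's current x direction
    r=r or R.from_rotvec(robot.read_state()['ee_rot']);x=r.apply([1,0,0]);c=np.degrees(np.arctan2(x[1],x[0]))
    return min((yaw,yaw+180),key=lambda a:abs((a-c+180)%360-180)),round(c,1)
E
python3 - <<'E'
from h import *
y,c=near(110.7);print(y,c)
plan([((.40,-.35,.24),down(c)),((.50,-.05,.20),down((y))),((.389,.220,.16),down(y)),((.389,.220,.052),None)])
from scipy.optimize import minimize
p=robot.get_image('top');m=np.zeros((384,512),np.uint8);a=big(hsv(p,(100,100,40),(125,255,255),(406,235,66,50))).astype(int);m[a[:,1],a[:,0]]=1
m=cv2.morphologyEx(m,cv2.MORPH_CLOSE,np.ones((7,7)))
M=cv2.resize(m,None,fx=4,fy=4,interpolation=0)
def f(v):
    c,s=np.cos(v[2]),np.sin(v[2]);P=[proj(p,[v[0]+c*x-s*y,v[1]+s*x+c*y,z]) for x in(-.068,.068) for y in(-.024,.024) for z in(0,.07)]
    h=cv2.convexHull((np.array(P)*4+1.5).round().astype(np.int32));k=np.zeros_like(M);cv2.fillConvexPoly(k,h,1);return 1-(k&M).sum()/(k|M).sum()
b=min((minimize(f,[x,y,np.radians(52)],method='Nelder-Mead',options=dict(initial_simplex=[[x,y,.9],[x+.01,y,.9],[x,y+.01,.9],[x,y,1.0]])) for x in(.44,.45) for y in(-.345,-.36)),key=lambda r:r.fun);print('caddy',b.x[:2],np.degrees(b.x[2]),b.fun)
E
```

```text
290.7 15.5
-> [ 0.4  -0.35  0.24] n 2
   xyz [0.486, -0.343, 0.004] rot [-0.0, 0.0, 0.0]
   xyz [0.486, -0.343, 0.004] rot [-0.0, 0.0, 0.0]
-> [ 0.5  -0.05  0.2 ] n 3
   xyz [0.196, -0.292, 0.044] rot [0.0, -0.0, 0.628]
   xyz [0.035, -0.35, 0.044] rot [0.0, -0.0, 0.628]
   xyz [-0.135, -0.324, 0.044] rot [0.0, -0.0, 0.628]
-> [0.389 0.22  0.16 ] n 2
   xyz [-0.486, 0.014, 0.067] rot [-0.0, -0.0, -0.0]
   xyz [-0.486, 0.014, 0.067] rot [-0.0, 0.0, -0.0]
-> [0.389 0.22  0.052] n 1
   xyz [0.0, -0.0, 0.36] rot [0.0, 0.0, 0.0]
caddy [ 0.45195118 -0.35725236] 51.917207871618395 0.07444641851193834
```

```bash
sed -i '/^def near/,$d' h.py; cat >> h.py <<'E'
def near(yaw,X):  # yaw (mod 180) keeping joint 7 near zero at place X
    a=np.degrees(np.arctan2(X[1],X[0]))+90;return a+((yaw-a+90)%180-90)
E
python3 - <<'E'
from h import *
y=near(110.7,(.389,.22));print(y)
plan([((.40,-.35,.24),down(35)),((.50,-.05,.20),down(90)),((.389,.220,.16),down(y)),((.389,.220,.052),None)])
E
```

```text
110.7
-> [ 0.4  -0.35  0.24] n 2
   xyz [0.486, -0.343, 0.004] rot [-0.0, -0.0, -0.216]
   xyz [0.537, -0.256, 0.004] rot [-0.0, -0.0, -0.216]
-> [ 0.5  -0.05  0.2 ] n 2
   xyz [0.423, -0.314, 0.067] rot [-0.0, 0.0, -0.611]
   xyz [0.52, -0.083, 0.067] rot [-0.0, 0.0, -0.611]
-> [0.389 0.22  0.16 ] n 2
   xyz [0.45, -0.185, 0.067] rot [-0.0, 0.0, -0.23]
   xyz [0.476, -0.101, 0.067] rot [0.0, 0.0, -0.23]
-> [0.389 0.22  0.052] n 1
   xyz [-0.0, -0.0, 0.36] rot [0.0, 0.0, 0.0]
```

```bash
W='python3 -m handwheel'
python3 -m handwheel '[{"xyz":[0.485,-0.345,0],"rot":[0,0,-0.215],"gripper":0.15},{"xyz":[0.485,-0.345,0],"rot":[0,0,-0.215],"gripper":0.15},{"xyz":[0.485,-0.345,0],"rot":[0,0,-0.215],"gripper":0.15},{"xyz":[0.485,-0.345,0],"rot":[0,0,-0.215],"gripper":0.15},{"xyz":[0.485,-0.345,0],"rot":[0,0,-0.215],"gripper":0.15}]' 30
python3 -m handwheel '[{"xyz":[0.535,-0.255,0],"rot":[0,0,-0.215],"gripper":0.15},{"xyz":[0.535,-0.255,0],"rot":[0,0,-0.215],"gripper":0.15},{"xyz":[0.535,-0.255,0],"rot":[0,0,-0.215],"gripper":0.15},{"xyz":[0.535,-0.255,0],"rot":[0,0,-0.215],"gripper":0.15},{"xyz":[0.535,-0.255,0],"rot":[0,0,-0.215],"gripper":0.15}]'
python3 -m handwheel '[{"xyz":[0.425,-0.315,0.065],"rot":[0,0,-0.61],"gripper":0.15},{"xyz":[0.425,-0.315,0.065],"rot":[0,0,-0.61],"gripper":0.15},{"xyz":[0.425,-0.315,0.065],"rot":[0,0,-0.61],"gripper":0.15},{"xyz":[0.425,-0.315,0.065],"rot":[0,0,-0.61],"gripper":0.15},{"xyz":[0.425,-0.315,0.065],"rot":[0,0,-0.61],"gripper":0.15}]'
python3 -m handwheel '[{"xyz":[0.52,-0.085,0.065],"rot":[0,0,-0.61],"gripper":0.15},{"xyz":[0.52,-0.085,0.065],"rot":[0,0,-0.61],"gripper":0.15},{"xyz":[0.52,-0.085,0.065],"rot":[0,0,-0.61],"gripper":0.15},{"xyz":[0.52,-0.085,0.065],"rot":[0,0,-0.61],"gripper":0.15},{"xyz":[0.52,-0.085,0.065],"rot":[0,0,-0.61],"gripper":0.15}]'
python3 - <<'E'
from h import *
s=robot.read_state();print(s)
plan([((.389,.220,.16),down(110.7))])
p=robot.get_image('side');t=robot.get_image('top')
cv2.imwrite('pics/side1.png',cv2.resize(p['frame'][110:260,150:350,::-1],None,fx=3,fy=3,interpolation=2))
a=big(hsv(t,(0,140,90),(10,255,255),(188,256,50,24)));b=hsv(p,(0,140,90),(10,255,255),(205,190,80,40))
if b.any(): b=big(b);print(b.mean(0),len(b),np.ptp(b,0),tri(t,a.mean(0),p,b.mean(0)))
E
```

```text
time: 1.72
ee_pos: [0.2929, -0.481, 0.2427]
ee_rot: [-3.059, -0.701, -0.008]
contact_force: [1.1, 0.2, 0.0]
finger_gap: 0.0364
gripper_force: 0.0
time: 2.13
ee_pos: [0.4048, -0.3428, 0.2429]
ee_rot: [-2.989, -0.958, -0.009]
contact_force: [1.9, 0.0, 0.5]
finger_gap: 0.0358
gripper_force: 0.0
time: 2.55
ee_pos: [0.4522, -0.1907, 0.2228]
ee_rot: [-2.671, -1.646, -0.007]
contact_force: [0.5, 0.4, -0.2]
finger_gap: 0.0361
gripper_force: 0.0
time: 2.97
ee_pos: [0.5015, -0.0409, 0.2035]
ee_rot: [-2.207, -2.232, -0.011]
contact_force: [-0.2, 0.1, 0.6]
finger_gap: 0.0363
gripper_force: 0.0
{'time': 2.9667, 'q': array([ 0.34531548,  0.46614938, -0.43772356,  1.88504006,  0.24941368,
        0.84149244, -0.20709486]), 'joint_velocities': array([ 0.06228141, -0.02290737,  0.1103849 ,  0.013708  ,  0.02299043,
        0.0365279 , -0.01774233]), 'effort': array([ 9.13741998e-01, -3.40936947e+01, -2.21633233e+00, -1.38192603e+01,
        2.45735580e-01, -1.99777860e-02,  8.10594717e-02]), 'ee_pos': array([ 0.50154709, -0.04090438,  0.20351576]), 'ee_rot': array([-2.20708505, -2.23176413, -0.01051814]), 'contact_force': array([-0.16355837,  0.05642495,  0.64289687]), 'wrist_torque': array([ 0.01834504, -0.06001367,  0.00549452]), 'gripper_force': 0.0, 'finger_gap': 0.03630682656407385}
-> [0.389 0.22  0.16 ] n 2
   xyz [0.436, -0.183, 0.075] rot [0.003, -0.004, -0.223]
   xyz [0.462, -0.104, 0.074] rot [0.003, -0.004, -0.223]
[180.56701031 174.16494845] 97 [24. 14.] (array([0.38875806, 0.21956647, 0.06082974]), np.float64(9.899606357781451e-05))
```

The handle triangulates to z = 0.061, which matches. Moving onto it.

```bash
python3 -m handwheel '[{"xyz":[0.435,-0.185,0.075],"rot":[0,0,-0.225],"gripper":0.15},{"xyz":[0.435,-0.185,0.075],"rot":[0,0,-0.225],"gripper":0.15},{"xyz":[0.435,-0.185,0.075],"rot":[0,0,-0.225],"gripper":0.15},{"xyz":[0.435,-0.185,0.075],"rot":[0,0,-0.225],"gripper":0.15},{"xyz":[0.435,-0.185,0.075],"rot":[0,0,-0.225],"gripper":0.15}]'
python3 -m handwheel '[{"xyz":[0.46,-0.105,0.075],"rot":[0,0,-0.225],"gripper":0.15},{"xyz":[0.46,-0.105,0.075],"rot":[0,0,-0.225],"gripper":0.15},{"xyz":[0.46,-0.105,0.075],"rot":[0,0,-0.225],"gripper":0.15},{"xyz":[0.46,-0.105,0.075],"rot":[0,0,-0.225],"gripper":0.15},{"xyz":[0.46,-0.105,0.075],"rot":[0,0,-0.225],"gripper":0.15}]'
python3 -m handwheel '[{"xyz":[0,0,0],"rot":[0,0,0],"gripper":0.15},{"xyz":[0,0,0],"rot":[0,0,0],"gripper":0.15}]'
python3 - <<'E'
from h import *
plan([((.389,.2195,.053),down(110.7))]);print(robot.read_state()['q'].round(2))
E
```

```text
time: 3.48
ee_pos: [0.4425, 0.0838, 0.1808]
ee_rot: [-2.015, -2.408, 0.0]
contact_force: [0.2, -0.2, 0.4]
finger_gap: 0.0365
gripper_force: 0.0
time: 3.9
ee_pos: [0.3891, 0.2143, 0.1585]
ee_rot: [-1.796, -2.577, -0.003]
contact_force: [1.1, -1.1, 0.1]
finger_gap: 0.0364
gripper_force: 0.0
time: 4.07
ee_pos: [0.3914, 0.209, 0.1584]
ee_rot: [1.807, 2.568, -0.002]
contact_force: [0.4, 0.1, 0.0]
finger_gap: 0.0362
gripper_force: 0.0
-> [0.389 0.22  0.053] n 1
   xyz [0.036, 0.004, 0.351] rot [0.0, 0.003, -0.021]
[-0.18  0.47 -0.5   2.09  0.36  0.67 -0.58]
```

```bash
python3 -m handwheel '[{"xyz":[0.036,0.004,0.1],"rot":[0,0,-0.02],"gripper":0.15},{"xyz":[0.036,0.004,0.2],"rot":[0,0,-0.02],"gripper":0.15},{"xyz":[0.036,0.004,0.28],"rot":[0,0,-0.02],"gripper":0.15},{"xyz":[0.036,0.004,0.35],"rot":[0,0,-0.02],"gripper":0.15},{"xyz":[0.036,0.004,0.35],"rot":[0,0,-0.02],"gripper":0.15}]'
python3 -m handwheel '[{"xyz":[0,0,0],"rot":[0,0,0],"gripper":0.5},{"xyz":[0,0,0],"rot":[0,0,0],"gripper":1},{"xyz":[0,0,0],"rot":[0,0,0],"gripper":1},{"xyz":[0,0,0],"rot":[0,0,0],"gripper":1},{"xyz":[0,0,0],"rot":[0,0,0],"gripper":1}]' 30
python3 - <<'E'
from h import *
s=robot.read_state();p=np.array(s['ee_pos']);r=R.from_rotvec(s['ee_rot']);g=r.apply([0,0,-.008])+p;print('grasp',g)
a=np.radians(20.7);b=np.array([np.cos(a),np.sin(a),0]);H=g+.192*b-[0,0,.01];H=np.array([.389+.192*b[0],.2195+.192*b[1],.05]);t0=np.arctan2(.010,.192)
rad=.1922
print('hinge',H)
d=down(110.7)
W=[(H+rad*(-b*np.cos(t+t0)+np.array([0,0,1])*np.sin(t+t0))-np.array([0,0,.008]),d) for t in np.arange(.1,1.75,.1)]
for w in W: print((d.inv().apply(w[0]-(g-[0,0,.008]))/.3).round(3).tolist())
E
```

```text
time: 4.48
ee_pos: [0.387, 0.2184, 0.0506]
ee_rot: [-1.787, -2.583, 0.011]
contact_force: [-0.8, -1.0, 0.7]
finger_gap: 0.0359
gripper_force: 0.0
time: 4.9
ee_pos: [0.389, 0.2215, 0.0544]
ee_rot: [1.783, 2.584, 0.003]
contact_force: [3.9, -2.3, 0.9]
finger_gap: 0.0107
gripper_force: 29.6
grasp [0.38899738 0.22153447 0.06235159]
hinge [0.56860525 0.28736717 0.05      ]
[-0.006, 0.004, -0.056]
[-0.006, 0.017, -0.119]
[-0.006, 0.036, -0.18]
[-0.006, 0.061, -0.239]
[-0.006, 0.092, -0.295]
[-0.006, 0.128, -0.348]
[-0.006, 0.17, -0.396]
[-0.006, 0.216, -0.441]
[-0.006, 0.266, -0.481]
[-0.006, 0.32, -0.515]
[-0.006, 0.377, -0.544]
[-0.006, 0.437, -0.567]
[-0.006, 0.499, -0.584]
[-0.006, 0.562, -0.595]
[-0.006, 0.626, -0.599]
[-0.006, 0.69, -0.597]
[-0.006, 0.753, -0.589]
```

```bash
python3 -m handwheel '[{"xyz":[0,0.004,-0.056],"rot":[0,0,0],"gripper":1},{"xyz":[0,0.017,-0.119],"rot":[0,0,0],"gripper":1},{"xyz":[0,0.036,-0.18],"rot":[0,0,0],"gripper":1},{"xyz":[0,0.061,-0.239],"rot":[0,0,0],"gripper":1},{"xyz":[0,0.092,-0.295],"rot":[0,0,0],"gripper":1}]'
python3 -m handwheel '[{"xyz":[0,0.036,-0.053],"rot":[0,0,0],"gripper":1},{"xyz":[0,0.078,-0.101],"rot":[0,0,0],"gripper":1},{"xyz":[0,0.124,-0.146],"rot":[0,0,0],"gripper":1},{"xyz":[0,0.174,-0.186],"rot":[0,0,0],"gripper":1},{"xyz":[0,0.228,-0.22],"rot":[0,0,0],"gripper":1}]'

```

```text
time: 5.32
ee_pos: [0.4127, 0.2306, 0.1427]
ee_rot: [1.782, 2.587, -0.004]
contact_force: [2.9, -2.3, -7.6]
finger_gap: 0.0107
gripper_force: 29.1
time: 5.73
ee_pos: [0.4698, 0.2521, 0.2087]
ee_rot: [-1.777, -2.584, 0.03]
contact_force: [-12.9, -10.1, 16.7]
finger_gap: 0.0109
gripper_force: 31.0
```

```bash
python3 -m handwheel '[{"xyz":[0,0.057,-0.029],"rot":[0,0,0],"gripper":1},{"xyz":[0,0.057,-0.029],"rot":[0,0,0],"gripper":1},{"xyz":[0,0.117,-0.052],"rot":[0,0,0],"gripper":1},{"xyz":[0,0.179,-0.069],"rot":[0,0,0],"gripper":1},{"xyz":[0,0.179,-0.069],"rot":[0,0,0],"gripper":1}]'
python3 - <<'E'
from h import *
p=robot.get_image('top');cv2.imwrite('pics/top2.png',cv2.resize(p['frame'][130:300,80:260,::-1],None,fx=3,fy=3,interpolation=2))
E
```

```text
time: 6.15
ee_pos: [0.5306, 0.275, 0.2337]
ee_rot: [1.781, 2.58, 0.007]
contact_force: [-0.7, -7.5, 17.8]
finger_gap: 0.0107
gripper_force: 32.4
```

View pics/top2.png

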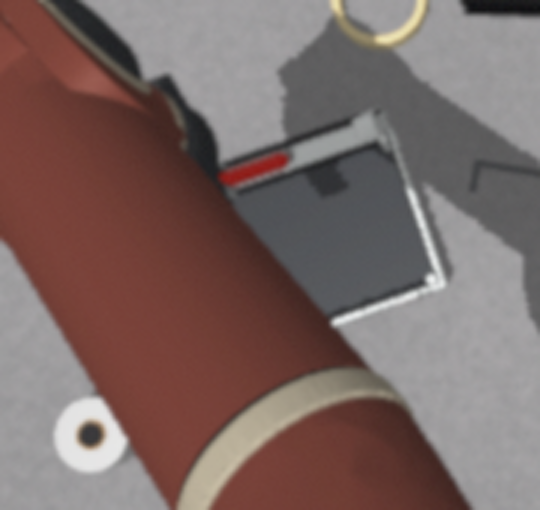

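The lid follows in the grip; I'll continue past vertical.

```bash
python3 -m handwheel '[{"xyz":[0,0.063,-0.021],"rot":[0,0,0],"gripper":1},{"xyz":[0,0.127,-0.025],"rot":[0,0,0],"gripper":1},{"xyz":[0,0.191,-0.023],"rot":[0,0,0],"gripper":1},{"xyz":[0,0.254,-0.015],"rot":[0,0,0],"gripper":1},{"xyz":[0,0.285,-0.005],"rot":[0,0,0],"gripper":1}]'
python3 -m handwheel '[{"xyz":[0,0,0],"rot":[0,0,0],"gripper":1},{"xyz":[0,0,0],"rot":[0,0,0],"gripper":1}]'
python3 - <<'E'
from h import *
s=robot.read_state();g=np.array(s['ee_pos'])+R.from_rotvec(s['ee_rot']).apply([0,0,-.008]);H=np.array([.5686,.2874,.05]);b=np.array([.935,.3535,0])
d=g-H;print('angle',np.arctan2(d[2],-d@b)-.052,np.linalg.norm(d),s['q'].round(2))
E
```

```text
time: 6.62
ee_pos: [0.6096, 0.3048, 0.2316]
ee_rot: [1.782, 2.583, 0.002]
contact_force: [1.6, -3.4, 7.6]
finger_gap: 0.0109
gripper_force: 32.5
time: 6.78
ee_pos: [0.6092, 0.3047, 0.2315]
ee_rot: [1.781, 2.582, 0.003]
contact_force: [3.3, -4.6, 5.1]
finger_gap: 0.0105
gripper_force: 32.4
angle 1.7471423961504924 0.19461119111140812 [-0.24  0.72 -0.51  1.33  0.36  1.18 -0.41]
```

```bash
python3 -m handwheel '[{"xyz":[0,0.025,0.006],"rot":[0,0,0],"gripper":1},{"xyz":[0,0.025,0.006],"rot":[0,0,0],"gripper":0},{"xyz":[0,0.025,0.006],"rot":[0,0,0],"gripper":0},{"xyz":[0,0.025,0.006],"rot":[0,0,0],"gripper":0},{"xyz":[0,0.025,0.006],"rot":[0,0,0],"gripper":0}]'
python3 -m handwheel '[{"xyz":[0,0,-0.1],"rot":[0,0,0],"gripper":0},{"xyz":[0,0,-0.2],"rot":[0,0,0],"gripper":0},{"xyz":[0,0,-0.25],"rot":[0,0,0],"gripper":0},{"xyz":[0,0,-0.25],"rot":[0,0,0],"gripper":0}]'
python3 - <<'E'
from h import *
print(robot.read_state()['q'].round(2))
plan([((.6,.0,.25),down(130)),((.643,-.225,.12),down(162.3))])
E
```

```text
time: 7.2
ee_pos: [0.6123, 0.31, 0.2277]
ee_rot: [-1.777, -2.588, 0.001]
contact_force: [-0.2, 0.4, -0.3]
finger_gap: 0.0424
gripper_force: 0.0
time: 7.53
ee_pos: [0.6144, 0.3112, 0.3081]
ee_rot: [1.779, 2.587, 0.013]
contact_force: [1.2, -0.7, 0.1]
finger_gap: 0.0427
gripper_force: 0.0
[-0.24  0.68 -0.52  1.19  0.33  1.35 -0.37]
-> [0.6  0.   0.25] n 2
   xyz [-0.476, -0.209, 0.094] rot [0.005, -0.001, -0.211]
   xyz [-0.435, -0.284, 0.095] rot [0.005, -0.001, -0.211]
-> [ 0.643 -0.225  0.12 ] n 2
   xyz [-0.333, -0.186, 0.217] rot [-0.0, 0.0, -0.359]
   xyz [-0.268, -0.272, 0.217] rot [-0.0, 0.0, -0.359]
```

```bash
python3 -m handwheel '[{"xyz":[-0.475,-0.21,0.095],"rot":[0,0,-0.21],"gripper":-1},{"xyz":[-0.475,-0.21,0.095],"rot":[0,0,-0.21],"gripper":-1},{"xyz":[-0.475,-0.21,0.095],"rot":[0,0,-0.21],"gripper":-1},{"xyz":[-0.475,-0.21,0.095],"rot":[0,0,-0.21],"gripper":-1},{"xyz":[-0.475,-0.21,0.095],"rot":[0,0,-0.21],"gripper":-1}]'
python3 -m handwheel '[{"xyz":[-0.435,-0.285,0.095],"rot":[0,0,-0.21],"gripper":-1},{"xyz":[-0.435,-0.285,0.095],"rot":[0,0,-0.21],"gripper":-1},{"xyz":[-0.435,-0.285,0.095],"rot":[0,0,-0.21],"gripper":-1},{"xyz":[-0.435,-0.285,0.095],"rot":[0,0,-0.21],"gripper":-1},{"xyz":[-0.435,-0.285,0.095],"rot":[0,0,-0.21],"gripper":-1}]'
cat >> h.py <<'E'
def die(p,name,z=.016):
    for d in robot.outline_of(p,name)[:3]:
        x,y,w,h=d['rect'];m=hsv(p,(8,90,70),(28,255,255),d['rect'],4)
        if w<40 and m.any(): print(name,round(d['conf'],2),(x,y),wrect(p,big(m),z),len(big(m)))
E
python3 - <<'E'
from h import *
t=robot.get_image('top');cv2.imwrite('pics/top3.png',t['frame'][:,:,::-1])
for k in('die_star','die_frame'): die(t,k)
for k,TT in(('star',(354,165,22,26)),('frame',(324,154,20,22))):
    m=hsv(t,(8,90,70),(28,255,255),TT,3)
    if m.any(): print(k,wrect(t,big(m),.016),len(big(m)))
E
```

```text
time: 7.95
ee_pos: [0.606, 0.1417, 0.2715]
ee_rot: [1.579, 2.715, -0.018]
contact_force: [0.4, -0.7, -0.4]
finger_gap: 0.0855
gripper_force: 0.0
time: 8.37
ee_pos: [0.5966, -0.0139, 0.2427]
ee_rot: [-1.35, -2.834, 0.016]
contact_force: [0.1, -1.7, -1.3]
finger_gap: 0.0852
gripper_force: 0.0
```

View pics/top3.png

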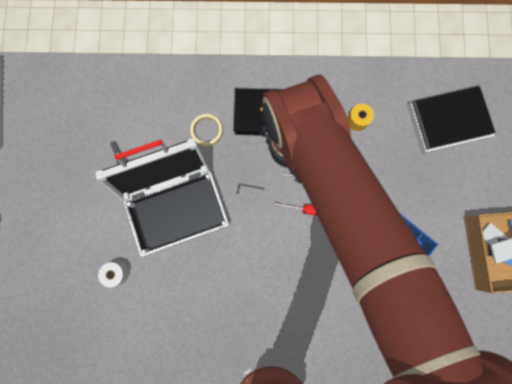

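The lid stands open by itself, with the handle now at (138,150). The arm hides the dies from above, so I'll use the side view.

```bash
python3 - <<'E'
from h import *
s=robot.get_image('side');cv2.imwrite('pics/side3.png',cv2.resize(s['frame'][110:310,150:410,::-1],None,fx=3,fy=3,interpolation=2))
for k,TT in(('star',(325,243,26,14)),('frame',(318,222,22,12))):
    m=hsv(s,(8,90,70),(28,255,255),TT,3)
    if m.any(): print(k,wrect(s,big(m),.0147),len(big(m)))
print(robot.read_state()['q'].round(2))
plan([((.643,-.225,.12),down(162.3))])
E
```

```text
star (array([ 0.6424, -0.2251]), array([ 0.6428, -0.225 ]), array([60.4, 39.7]), np.float32(162.8)) 212
frame (array([ 0.6724, -0.1429]), array([ 0.6723, -0.1423]), array([58.9, 40.3]), np.float32(157.7)) 183
[ 0.34  0.59 -0.62  1.56  0.37  1.1   0.33]
-> [ 0.643 -0.225  0.12 ] n 2
   xyz [-0.336, -0.183, 0.209] rot [0.001, -0.001, -0.359]
   xyz [-0.271, -0.269, 0.21] rot [0.001, -0.001, -0.359]
```

View pics/side3.png

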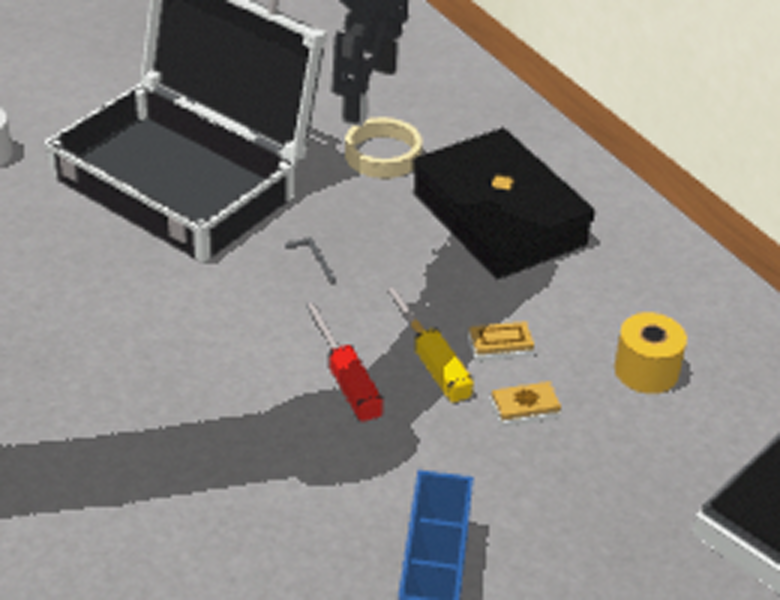

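The side view agrees: both dies are unmoved. Going for the star die.

```bash
python3 -m handwheel '[{"xyz":[-0.335,-0.185,0.21],"rot":[0,0,-0.36],"gripper":-0.4},{"xyz":[-0.335,-0.185,0.21],"rot":[0,0,-0.36],"gripper":-0.4},{"xyz":[-0.335,-0.185,0.21],"rot":[0,0,-0.36],"gripper":-0.4},{"xyz":[-0.335,-0.185,0.21],"rot":[0,0,-0.36],"gripper":-0.4},{"xyz":[-0.335,-0.185,0.21],"rot":[0,0,-0.36],"gripper":-0.4}]'
python3 -m handwheel '[{"xyz":[-0.27,-0.27,0.21],"rot":[0,0,-0.36],"gripper":-0.4},{"xyz":[-0.27,-0.27,0.21],"rot":[0,0,-0.36],"gripper":-0.4},{"xyz":[-0.27,-0.27,0.21],"rot":[0,0,-0.36],"gripper":-0.4},{"xyz":[-0.27,-0.27,0.21],"rot":[0,0,-0.36],"gripper":-0.4},{"xyz":[-0.27,-0.27,0.21],"rot":[0,0,-0.36],"gripper":-0.4}]'
python3 -m handwheel '[{"xyz":[0,0,0],"rot":[0,0,0],"gripper":-0.4},{"xyz":[0,0,0],"rot":[0,0,0],"gripper":-0.4},{"xyz":[0,0,0],"rot":[0,0,0],"gripper":-0.4}]'
python3 - <<'E'
from h import *
s=robot.get_image('side')
m=hsv(s,(8,90,70),(28,255,255),(325,243,26,14),3);print(wrect(s,big(m),.0147)[0],m.sum()/255)
print(robot.read_state()['q'].round(2))
plan([((.6425,-.225,.015),down(162.3))])
E
```

```text
time: 8.98
ee_pos: [0.6192, -0.1178, 0.1806]
ee_rot: [-0.923, -2.999, 0.002]
contact_force: [-0.6, -0.0, 0.5]
finger_gap: 0.06
gripper_force: 0.0
time: 9.4
ee_pos: [0.6415, -0.2288, 0.1185]
ee_rot: [-0.49, -3.101, -0.001]
contact_force: [-0.4, 0.9, 0.8]
finger_gap: 0.0597
gripper_force: 0.0
time: 9.65
ee_pos: [0.6432, -0.2236, 0.1223]
ee_rot: [0.477, 3.102, 0.003]
contact_force: [-0.1, 0.4, -0.7]
finger_gap: 0.0599
gripper_force: 0.0
[ 0.6424 -0.2251] 212.0
[ 0.66  0.87 -0.69  1.44  0.6   1.04  1.1 ]
-> [ 0.642 -0.225  0.015] n 1
   xyz [0.002, -0.003, 0.357] rot [0.002, 0.003, 0.004]
```

```bash
python3 -m handwheel '[{"xyz":[0,0,0.12],"rot":[0,0,0],"gripper":-0.4},{"xyz":[0,0,0.22],"rot":[0,0,0],"gripper":-0.4},{"xyz":[0,0,0.31],"rot":[0,0,0],"gripper":-0.4},{"xyz":[0.002,-0.003,0.36],"rot":[0,0,0],"gripper":-0.4},{"xyz":[0.002,-0.003,0.36],"rot":[0,0,0],"gripper":-0.4}]'
python3 -m handwheel '[{"xyz":[0,0,0],"rot":[0,0,0],"gripper":1},{"xyz":[0,0,0],"rot":[0,0,0],"gripper":1},{"xyz":[0,0,0],"rot":[0,0,0],"gripper":1},{"xyz":[0,0,0],"rot":[0,0,0],"gripper":1},{"xyz":[0,0,0],"rot":[0,0,0],"gripper":1}]' 50
python3 -m handwheel '[{"xyz":[0,0,-0.1],"rot":[0,0,0],"gripper":1},{"xyz":[0,0,-0.2],"rot":[0,0,0],"gripper":1},{"xyz":[0,0,-0.3],"rot":[0,0,0],"gripper":1},{"xyz":[0,0,-0.4],"rot":[0,0,0],"gripper":1},{"xyz":[0,0,-0.4],"rot":[0,0,0],"gripper":1}]'
python3 - <<'E'
from h import *
print(robot.read_state()['q'].round(2))
b=np.array([.935,.3535,0]);y=np.array([-.3535,.935,0]);C=np.array([.389,.2195,0])+.117*b
print(C, C-.05*y, C+.05*y)
A=C-.048*y
plan([((.56,.03,.17),down(125)),(A+[0,0,.14],down(110.7)),(A+[0,0,.026],None)])
E
```

```text
time: 10.12
ee_pos: [0.6384, -0.2274, 0.0089]
ee_rot: [-0.482, -3.097, -0.0]
contact_force: [-0.4, 0.0, 0.2]
finger_gap: 0.0597
gripper_force: 0.0
time: 10.53
ee_pos: [0.6429, -0.2281, 0.0149]
ee_rot: [0.485, 3.099, 0.001]
contact_force: [-0.6, -0.3, 6.6]
finger_gap: 0.0335
gripper_force: 50.6
time: 10.95
ee_pos: [0.645, -0.2288, 0.14]
ee_rot: [0.485, 3.09, -0.001]
contact_force: [0.9, -0.0, -0.6]
finger_gap: 0.0342
gripper_force: 50.3
[ 0.67  0.86 -0.7   1.43  0.59  1.06  1.11]
[0.498395  0.2608595 0.       ] [0.51607   0.2141095 0.       ] [0.48072   0.3076095 0.       ]
-> [0.56 0.03 0.17] n 2
   xyz [0.266, 0.367, -0.053] rot [0.004, 0.008, 0.413]
   xyz [0.37, 0.263, -0.052] rot [0.004, 0.008, 0.413]
-> [0.515 0.216 0.14 ] n 1
   xyz [0.593, 0.234, 0.1] rot [0.0, -0.0, 0.318]
-> [0.515 0.216 0.026] n 1
   xyz [-0.0, -0.0, 0.38] rot [0.0, 0.0, 0.0]
```

```bash
python3 -m handwheel '[{"xyz":[0.067,0.09,-0.05],"rot":[0,0,0.1],"gripper":1},{"xyz":[0.133,0.18,-0.05],"rot":[0,0,0.2],"gripper":1},{"xyz":[0.2,0.275,-0.05],"rot":[0,0,0.3],"gripper":1},{"xyz":[0.265,0.365,-0.05],"rot":[0,0,0.413],"gripper":1},{"xyz":[0.265,0.365,-0.05],"rot":[0,0,0.413],"gripper":1}]'
python3 -m handwheel '[{"xyz":[0.09,0.065,-0.05],"rot":[0,0,0.1],"gripper":1},{"xyz":[0.18,0.13,-0.05],"rot":[0,0,0.2],"gripper":1},{"xyz":[0.28,0.2,-0.05],"rot":[0,0,0.3],"gripper":1},{"xyz":[0.37,0.265,-0.05],"rot":[0,0,0.413],"gripper":1},{"xyz":[0.37,0.265,-0.05],"rot":[0,0,0.413],"gripper":1}]'
python3 -m handwheel '[{"xyz":[0.14,0.055,0.02],"rot":[0,0,0.08],"gripper":1},{"xyz":[0.28,0.11,0.04],"rot":[0,0,0.16],"gripper":1},{"xyz":[0.42,0.165,0.07],"rot":[0,0,0.24],"gripper":1},{"xyz":[0.54,0.215,0.1],"rot":[0,0,0.318],"gripper":1},{"xyz":[0.593,0.235,0.1],"rot":[0,0,0.318],"gripper":1}]'
python3 -m handwheel '[{"xyz":[0,0,0],"rot":[0,0,0],"gripper":1},{"xyz":[0,0,0],"rot":[0,0,0],"gripper":1}]'
python3 - <<'E'
from h import *
s=robot.read_state();print(s['q'].round(2),s['finger_gap'])
plan([((.515,.216,.027),down(110.7))])
p=robot.get_image('side');cv2.imwrite('pics/side4.png',cv2.resize(p['frame'][90:260,150:350,::-1],None,fx=3,fy=3,interpolation=2))
E
```

```text
time: 11.37
ee_pos: [0.5964, -0.0895, 0.1484]
ee_rot: [-0.964, -2.987, -0.009]
contact_force: [-0.3, 2.5, -0.5]
finger_gap: 0.0337
gripper_force: 50.3
time: 11.78
ee_pos: [0.5536, 0.0401, 0.1634]
ee_rot: [-1.431, -2.793, -0.009]
contact_force: [-0.5, 1.7, -0.3]
finger_gap: 0.0338
gripper_force: 50.3
time: 12.2
ee_pos: [0.5098, 0.2205, 0.1315]
ee_rot: [-1.779, -2.586, -0.001]
contact_force: [0.3, 0.8, -0.6]
finger_gap: 0.034
gripper_force: 50.3
time: 12.37
ee_pos: [0.5111, 0.2183, 0.1321]
ee_rot: [-1.777, -2.59, -0.0]
contact_force: [0.7, -1.0, -1.7]
finger_gap: 0.0342
gripper_force: 50.3
[-0.16  0.64 -0.44  1.82  0.38  0.77 -0.43] 0.034172579563702205
-> [0.515 0.216 0.027] n 1
   xyz [-0.012, 0.01, 0.35] rot [-0.0, -0.001, 0.009]
```

View pics/side4.png

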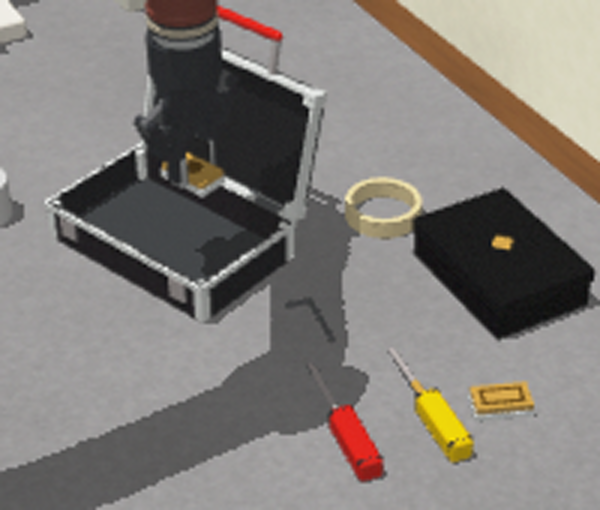

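The die is held level over the case; lowering it now.

```bash
python3 -m handwheel '[{"xyz":[-0.012,0.01,0.1],"rot":[0,0,0],"gripper":1},{"xyz":[-0.012,0.01,0.19],"rot":[0,0,0],"gripper":1},{"xyz":[-0.012,0.01,0.27],"rot":[0,0,0],"gripper":1},{"xyz":[-0.012,0.01,0.32],"rot":[0,0,0],"gripper":1},{"xyz":[-0.012,0.01,0.345],"rot":[0,0,0],"gripper":1}]'
python3 -m handwheel '[{"xyz":[0,0,0.003],"rot":[0,0,0],"gripper":1},{"xyz":[0,0,0.006],"rot":[0,0,0],"gripper":1},{"xyz":[0,0,0.006],"rot":[0,0,0],"gripper":1}]'

```

```text
time: 12.83
ee_pos: [0.516, 0.2101, 0.0265]
ee_rot: [-1.789, -2.582, 0.007]
contact_force: [0.3, 1.1, -1.6]
finger_gap: 0.0339
gripper_force: 50.3
time: 13.08
ee_pos: [0.5172, 0.2134, 0.0279]
ee_rot: [1.786, 2.583, 0.003]
contact_force: [0.4, 0.6, -0.6]
finger_gap: 0.0339
gripper_force: 50.3
```

Not in contact yet; I'll lower another 3 mm, release and rise.

```bash
python3 -m handwheel '[{"xyz":[0,0,0.005],"rot":[0,0,0],"gripper":1},{"xyz":[0,0,0.01],"rot":[0,0,0],"gripper":1},{"xyz":[0,0,0.01],"rot":[0,0,0],"gripper":1},{"xyz":[0,0,0.01],"rot":[0,0,0],"gripper":1}]'
python3 -m handwheel '[{"xyz":[0,0,0],"rot":[0,0,0],"gripper":-0.3},{"xyz":[0,0,0],"rot":[0,0,0],"gripper":-0.3},{"xyz":[0,0,0],"rot":[0,0,0],"gripper":-0.3},{"xyz":[0,0,-0.08],"rot":[0,0,0],"gripper":-0.3},{"xyz":[0,0,-0.16],"rot":[0,0,0],"gripper":-0.3}]'
python3 -m handwheel '[{"xyz":[0,0,-0.13],"rot":[0,0,0],"gripper":-0.4},{"xyz":[0,0,-0.26],"rot":[0,0,0],"gripper":-0.4},{"xyz":[0,0,-0.26],"rot":[0,0,0],"gripper":-0.4}]'
python3 - <<'E'
from h import *
s=robot.get_image('side')
m=hsv(s,(8,90,70),(28,255,255),(318,222,22,12),3);print(wrect(s,big(m),.0147),m.sum()/255)
plan([((.60,.03,.17),down(138)),((.672,-.1424,.12),down(158)),((.672,-.1424,.013),None)])
E
```

```text
time: 13.42
ee_pos: [0.5169, 0.214, 0.0249]
ee_rot: [1.785, 2.584, 0.003]
contact_force: [-0.6, 0.3, 2.7]
finger_gap: 0.0339
gripper_force: 50.8
time: 13.83
ee_pos: [0.5148, 0.2132, 0.0711]
ee_rot: [-1.783, -2.583, 0.006]
contact_force: [0.1, -0.3, 0.5]
finger_gap: 0.0553
gripper_force: 0.0
time: 14.08
ee_pos: [0.5199, 0.2167, 0.1571]
ee_rot: [1.781, 2.58, 0.02]
contact_force: [0.3, 0.8, -0.2]
finger_gap: 0.0596
gripper_force: 0.0
(array([ 0.6723, -0.1425]), array([ 0.6723, -0.1423]), array([58.9, 40.3]), np.float32(157.7)) 184.0
-> [0.6  0.03 0.17] n 2
   xyz [-0.337, 0.018, -0.027] rot [0.006, 0.001, -0.303]
   xyz [-0.332, -0.062, -0.027] rot [0.006, 0.001, -0.303]
-> [ 0.672 -0.142  0.12 ] n 1
   xyz [-0.563, -0.266, 0.167] rot [0.0, 0.0, -0.444]
-> [ 0.672 -0.142  0.013] n 1
   xyz [-0.0, -0.0, 0.357] rot [0.0, 0.0, 0.0]
```

```bash
python3 -m handwheel '[{"xyz":[-0.335,0.018,-0.027],"rot":[0,0,-0.3],"gripper":-0.4},{"xyz":[-0.335,0.018,-0.027],"rot":[0,0,-0.3],"gripper":-0.4},{"xyz":[-0.335,0.018,-0.027],"rot":[0,0,-0.3],"gripper":-0.4},{"xyz":[-0.335,0.018,-0.027],"rot":[0,0,-0.3],"gripper":-0.4}]'
python3 -m handwheel '[{"xyz":[-0.332,-0.062,-0.027],"rot":[0,0,-0.3],"gripper":-0.4},{"xyz":[-0.332,-0.062,-0.027],"rot":[0,0,-0.3],"gripper":-0.4},{"xyz":[-0.332,-0.062,-0.027],"rot":[0,0,-0.3],"gripper":-0.4},{"xyz":[-0.332,-0.062,-0.027],"rot":[0,0,-0.3],"gripper":-0.4}]'
python3 -m handwheel '[{"xyz":[-0.56,-0.265,0.167],"rot":[0,0,-0.45],"gripper":-0.4},{"xyz":[-0.56,-0.265,0.167],"rot":[0,0,-0.45],"gripper":-0.4},{"xyz":[-0.56,-0.265,0.167],"rot":[0,0,-0.45],"gripper":-0.4},{"xyz":[-0.56,-0.265,0.167],"rot":[0,0,-0.45],"gripper":-0.4},{"xyz":[-0.56,-0.265,0.167],"rot":[0,0,-0.45],"gripper":-0.4}]'
python3 -m handwheel '[{"xyz":[0,0,0],"rot":[0,0,0],"gripper":-0.4},{"xyz":[0,0,0],"rot":[0,0,0],"gripper":-0.4},{"xyz":[0,0,0],"rot":[0,0,0],"gripper":-0.4}]'
python3 - <<'E'
from h import *
s=robot.get_image('side')
m=hsv(s,(8,90,70),(28,255,255),(318,222,22,12),12);print(wrect(s,big(m),.0147),len(big(m)))
plan([((.6723,-.1424,.013),down(158))])
for z in(.026,):
    m=hsv(s,(8,90,50),(28,255,255),(211,140,80,70),3);print(m.sum()/255, wrect(s,big(m),z) if m.any() else '')
E
```

```text
time: 14.47
ee_pos: [0.5586, 0.1138, 0.1561]
ee_rot: [1.483, 2.768, -0.009]
contact_force: [-0.2, -0.1, -0.9]
finger_gap: 0.0596
gripper_force: 0.0
time: 14.8
ee_pos: [0.5987, 0.0216, 0.1641]
ee_rot: [1.147, 2.924, -0.007]
contact_force: [-0.0, -1.2, -0.2]
finger_gap: 0.0598
gripper_force: 0.0
time: 15.22
ee_pos: [0.6678, -0.1473, 0.1127]
ee_rot: [-0.605, -3.08, 0.004]
contact_force: [0.1, -0.8, -1.0]
finger_gap: 0.0599
gripper_force: 0.0
time: 15.47
ee_pos: [0.6677, -0.1396, 0.1154]
ee_rot: [-0.595, -3.083, -0.004]
contact_force: [-0.4, 0.4, 1.5]
finger_gap: 0.0596
gripper_force: 0.0
(array([ 0.6721, -0.1425]), array([ 0.6723, -0.1423]), array([58.9, 40.3]), np.float32(157.7)) 183
-> [ 0.672 -0.142  0.013] n 1
   xyz [-0.018, -0.006, 0.343] rot [0.003, -0.002, 0.005]
136.0 (array([0.5147, 0.2109]), array([0.5141, 0.2102]), array([62.3, 40.9]), np.float32(109.8))
```

```bash
python3 -m handwheel '[{"xyz":[-0.018,-0.006,0.12],"rot":[0,0,0],"gripper":-0.4},{"xyz":[-0.018,-0.006,0.22],"rot":[0,0,0],"gripper":-0.4},{"xyz":[-0.018,-0.006,0.3],"rot":[0,0,0],"gripper":-0.4},{"xyz":[-0.018,-0.006,0.335],"rot":[0,0,0],"gripper":-0.4},{"xyz":[-0.018,-0.006,0.335],"rot":[0,0,0],"gripper":-0.4}]'
python3 -m handwheel '[{"xyz":[0,0,0],"rot":[0,0,0],"gripper":1},{"xyz":[0,0,0],"rot":[0,0,0],"gripper":1},{"xyz":[0,0,0],"rot":[0,0,0],"gripper":1},{"xyz":[0,0,0],"rot":[0,0,0],"gripper":1},{"xyz":[0,0,0],"rot":[0,0,0],"gripper":1}]' 50
python3 -m handwheel '[{"xyz":[0,0,-0.1],"rot":[0,0,0],"gripper":1},{"xyz":[0,0,-0.2],"rot":[0,0,0],"gripper":1},{"xyz":[0,0,-0.3],"rot":[0,0,0],"gripper":1},{"xyz":[0,0,-0.4],"rot":[0,0,0],"gripper":1},{"xyz":[0,0,-0.4],"rot":[0,0,0],"gripper":1}]'
python3 - <<'E'
from h import *
plan([((.56,.06,.17),down(133)),((.481,.307,.14),down(110.7)),((.481,.307,.026),None)])
E
```

```text
time: 15.93
ee_pos: [0.6706, -0.1441, 0.0131]
ee_rot: [-0.593, -3.079, -0.001]
contact_force: [0.5, 0.6, 0.0]
finger_gap: 0.0596
gripper_force: 0.0
time: 16.35
ee_pos: [0.6744, -0.1454, 0.0184]
ee_rot: [0.598, 3.08, 0.003]
contact_force: [0.0, 1.8, 6.1]
finger_gap: 0.0329
gripper_force: 50.7
time: 16.77
ee_pos: [0.6766, -0.1467, 0.1435]
ee_rot: [0.599, 3.07, 0.002]
contact_force: [1.1, 1.0, -0.5]
finger_gap: 0.0329
gripper_force: 50.3
-> [0.56 0.06 0.17] n 2
   xyz [0.309, 0.246, -0.047] rot [0.004, 0.008, 0.277]
   xyz [0.355, 0.174, -0.046] rot [0.004, 0.008, 0.277]
-> [0.481 0.307 0.14 ] n 2
   xyz [0.391, 0.184, 0.05] rot [0.0, -0.0, 0.248]
   xyz [0.419, 0.105, 0.05] rot [0.0, -0.0, 0.248]
-> [0.481 0.307 0.026] n 1
   xyz [0.0, -0.0, 0.38] rot [0.0, 0.0, 0.0]
```

```bash
python3 -m handwheel '[{"xyz":[0.08,0.06,-0.047],"rot":[0,0,0.07],"gripper":1},{"xyz":[0.16,0.12,-0.047],"rot":[0,0,0.14],"gripper":1},{"xyz":[0.24,0.19,-0.047],"rot":[0,0,0.21],"gripper":1},{"xyz":[0.31,0.245,-0.047],"rot":[0,0,0.277],"gripper":1}]'
python3 -m handwheel '[{"xyz":[0.09,0.045,-0.047],"rot":[0,0,0.07],"gripper":1},{"xyz":[0.18,0.09,-0.047],"rot":[0,0,0.14],"gripper":1},{"xyz":[0.27,0.13,-0.047],"rot":[0,0,0.21],"gripper":1},{"xyz":[0.355,0.175,-0.047],"rot":[0,0,0.277],"gripper":1}]'
python3 -m handwheel '[{"xyz":[0.1,0.045,0.05],"rot":[0,0,0.06],"gripper":1},{"xyz":[0.2,0.09,0.05],"rot":[0,0,0.12],"gripper":1},{"xyz":[0.3,0.14,0.05],"rot":[0,0,0.19],"gripper":1},{"xyz":[0.39,0.185,0.05],"rot":[0,0,0.248],"gripper":1}]'
python3 -m handwheel '[{"xyz":[0.1,0.025,0.05],"rot":[0,0,0.06],"gripper":1},{"xyz":[0.2,0.05,0.05],"rot":[0,0,0.12],"gripper":1},{"xyz":[0.32,0.08,0.05],"rot":[0,0,0.19],"gripper":1},{"xyz":[0.42,0.105,0.05],"rot":[0,0,0.248],"gripper":1},{"xyz":[0.42,0.105,0.05],"rot":[0,0,0.248],"gripper":1}]'
python3 -m handwheel '[{"xyz":[0,0,0],"rot":[0,0,0],"gripper":1},{"xyz":[0,0,0],"rot":[0,0,0],"gripper":1}]'
python3 - <<'E'
from h import *
s=robot.get_image('side');print(robot.read_state()['finger_gap'])
m=hsv(s,(8,90,50),(28,255,255),(211,140,80,70),3);n,l,st,c=cv2.connectedComponentsWithStats(m);print(st[1:],c[1:])
plan([((.481,.307,.029),down(110.7))])
E
```

```text
time: 17.1
ee_pos: [0.6126, -0.042, 0.1499]
ee_rot: [-0.934, -2.999, -0.001]
contact_force: [-0.4, 0.7, -1.3]
finger_gap: 0.0328
gripper_force: 50.2
time: 17.43
ee_pos: [0.5545, 0.0604, 0.164]
ee_rot: [1.255, 2.879, -0.001]
contact_force: [0.5, 0.5, -2.7]
finger_gap: 0.0328
gripper_force: 50.3
time: 17.77
ee_pos: [0.5154, 0.1848, 0.1486]
ee_rot: [-1.528, -2.745, 0.0]
contact_force: [0.3, -0.4, -1.6]
finger_gap: 0.0332
gripper_force: 50.3
time: 18.18
ee_pos: [0.4721, 0.3167, 0.1347]
ee_rot: [-1.767, -2.59, -0.011]
contact_force: [-0.4, 1.8, -0.5]
finger_gap: 0.0328
gripper_force: 50.3
time: 18.35
ee_pos: [0.4768, 0.3058, 0.1335]
ee_rot: [1.784, 2.584, -0.002]
contact_force: [0.6, -0.8, -2.7]
finger_gap: 0.033
gripper_force: 50.3
0.032964450877652866
[[191 131  12  12  78]
 [183 134   2   3   5]
 [208 166  20  12 138]] [[195.47435897 136.67948718]
 [183.6        134.8       ]
 [217.47101449 172.22463768]]
-> [0.481 0.307 0.029] n 1
   xyz [0.003, 0.014, 0.348] rot [-0.001, 0.003, -0.001]
```

```bash
python3 -m handwheel '[{"xyz":[0.003,0.014,0.1],"rot":[0,0,0],"gripper":1},{"xyz":[0.003,0.014,0.19],"rot":[0,0,0],"gripper":1},{"xyz":[0.003,0.014,0.27],"rot":[0,0,0],"gripper":1},{"xyz":[0.003,0.014,0.32],"rot":[0,0,0],"gripper":1},{"xyz":[0.003,0.014,0.34],"rot":[0,0,0],"gripper":1}]'
python3 -m handwheel '[{"xyz":[0,0,0.004],"rot":[0,0,0],"gripper":1},{"xyz":[0,0,0.008],"rot":[0,0,0],"gripper":1},{"xyz":[0,0,0.012],"rot":[0,0,0],"gripper":1},{"xyz":[0,0,0.012],"rot":[0,0,0],"gripper":1}]'

```

```text
time: 18.82
ee_pos: [0.4801, 0.3057, 0.0291]
ee_rot: [-1.789, -2.582, 0.009]
contact_force: [-0.7, -0.3, -2.1]
finger_gap: 0.0325
gripper_force: 50.3
time: 19.15
ee_pos: [0.4811, 0.3095, 0.0292]
ee_rot: [1.786, 2.584, 0.003]
contact_force: [-0.4, 0.5, -2.0]
finger_gap: 0.0325
gripper_force: 50.3
```

```bash
python3 -m handwheel '[{"xyz":[0,0,0.004],"rot":[0,0,0],"gripper":1},{"xyz":[0,0,0.008],"rot":[0,0,0],"gripper":1},{"xyz":[0,0,0.008],"rot":[0,0,0],"gripper":1},{"xyz":[0,0,0.008],"rot":[0,0,0],"gripper":1}]'
python3 -m handwheel '[{"xyz":[0,0,0],"rot":[0,0,0],"gripper":-0.3},{"xyz":[0,0,0],"rot":[0,0,0],"gripper":-0.3},{"xyz":[0,0,0],"rot":[0,0,0],"gripper":-0.3},{"xyz":[0,0,-0.08],"rot":[0,0,0],"gripper":-0.3},{"xyz":[0,0,-0.16],"rot":[0,0,0],"gripper":-0.3}]'
python3 -m handwheel '[{"xyz":[0,0,-0.13],"rot":[0,0,0],"gripper":-0.2},{"xyz":[0,0,-0.26],"rot":[0,0,0],"gripper":-0.2},{"xyz":[0,0,-0.39],"rot":[0,0,0],"gripper":-0.2},{"xyz":[0,0,-0.52],"rot":[0,0,0],"gripper":-0.2},{"xyz":[0,0,-0.52],"rot":[0,0,0],"gripper":-0.2}]'
python3 - <<'E'
from h import *
s=robot.get_image('side')
m=hsv(s,(8,90,50),(28,255,255),(211,140,80,70),3);n,l,st,c=cv2.connectedComponentsWithStats(m)
for i in range(1,n):
    if st[i,4]>20: ys,xs=np.nonzero(l==i);print(wrect(s,np.c_[xs,ys].astype(float),.026),st[i,4])
t=robot.get_image('top')
# handle when open
H=np.array([.5686,.2874,.05]);b=np.array([.935,.3535,0]);X=H+.1922*(-b*np.cos(1.83+.052)+np.array([0,0,1])*np.sin(1.83+.052));print('handle pred',X,proj(t,X),proj(s,X))
for p,rc in((t,(138,150,60,30)),(s,(*proj(s,X),50,30))):
    m=hsv(p,(0,140,70),(10,255,255),rc,0)
    if m.any(): a=big(m);print(a.mean(0),len(a),np.ptp(a,0))
print(robot.read_state()['ee_pos'])
E
```

```text
time: 19.48
ee_pos: [0.4811, 0.3097, 0.0283]
ee_rot: [1.784, 2.583, 0.003]
contact_force: [-2.3, -1.9, 9.9]
finger_gap: 0.0325
gripper_force: 51.7
time: 19.9
ee_pos: [0.4792, 0.3085, 0.0729]
ee_rot: [-1.784, -2.584, 0.006]
contact_force: [0.3, 0.1, 0.3]
finger_gap: 0.0558
gripper_force: 0.0
time: 20.32
ee_pos: [0.4835, 0.3129, 0.2382]
ee_rot: [1.782, 2.581, 0.025]
contact_force: [-0.4, 1.1, 0.6]
finger_gap: 0.0514
gripper_force: 0.0
(array([0.478 , 0.3079]), array([0.4777, 0.3082]), array([64.1, 41.3]), np.float32(110.1)) 129
(array([0.5146, 0.2114]), array([0.5139, 0.2108]), array([63.5, 40.9]), np.float32(109.8)) 138
handle pred [0.62362713 0.30820437 0.23296781] [138.07186836 149.16493037] [231.0710463  96.8776753]
[137.59210526 149.47368421] 228 [46. 19.]
[230.67816092  96.70114943] 87 [25. 11.]
[0.48089918 0.30979628 0.23150638]
```

Both dies lie flat on the foam, 100 mm apart, and the handle is where I predicted. Next I'll grasp it to shut the lid.

```bash
python3 -m handwheel '[{"xyz":[0,0,-0.13],"rot":[0,0,0],"gripper":-0.2},{"xyz":[0,0,-0.24],"rot":[0,0,0],"gripper":-0.2},{"xyz":[0,0.2,-0.24],"rot":[0,0,0],"gripper":-0.2},{"xyz":[0,0.3,-0.24],"rot":[0,0,0],"gripper":-0.2},{"xyz":[0,0.3,-0.24],"rot":[0,0,0],"gripper":-0.2}]'
python3 -m handwheel '[{"xyz":[0,0,0],"rot":[0,0,0],"gripper":-0.2},{"xyz":[0,0,0],"rot":[0,0,0],"gripper":-0.2}]'
python3 - <<'E'
from h import *
plan([((.6236,.308,.30),down(110.7)),((.6236,.308,.227),None)])
E
```

```text
time: 20.83
ee_pos: [0.5695, 0.3404, 0.2977]
ee_rot: [1.79, 2.58, -0.002]
contact_force: [0.6, -1.2, -0.7]
finger_gap: 0.0514
gripper_force: 0.0
time: 21.0
ee_pos: [0.5633, 0.3407, 0.2989]
ee_rot: [-1.783, -2.583, 0.008]
contact_force: [-0.1, -0.6, -0.2]
finger_gap: 0.0513
gripper_force: 0.0
-> [0.624 0.308 0.3  ] n 1
   xyz [-0.173, 0.149, -0.005] rot [-0.007, 0.001, 0.001]
-> [0.624 0.308 0.227] n 1
   xyz [-0.0, -0.0, 0.243] rot [0.0, 0.0, 0.0]
```

```bash
python3 -m handwheel '[{"xyz":[-0.173,0.15,0],"rot":[0,0,0],"gripper":-0.2},{"xyz":[-0.173,0.15,0],"rot":[0,0,0],"gripper":-0.2},{"xyz":[-0.173,0.15,0],"rot":[0,0,0],"gripper":-0.2},{"xyz":[-0.173,0.15,0],"rot":[0,0,0],"gripper":-0.2}]'
python3 -m handwheel '[{"xyz":[0,0,0.08],"rot":[0,0,0],"gripper":-0.2},{"xyz":[0,0,0.16],"rot":[0,0,0],"gripper":-0.2},{"xyz":[0,0,0.23],"rot":[0,0,0],"gripper":-0.2},{"xyz":[0,0,0.23],"rot":[0,0,0],"gripper":-0.2}]'
python3 -m handwheel '[{"xyz":[0,0,0],"rot":[0,0,0],"gripper":1},{"xyz":[0,0,0],"rot":[0,0,0],"gripper":1},{"xyz":[0,0,0],"rot":[0,0,0],"gripper":1},{"xyz":[0,0,0],"rot":[0,0,0],"gripper":1},{"xyz":[0,0,0],"rot":[0,0,0],"gripper":1}]' 30
python3 - <<'E'
from h import *
s=robot.read_state();p=np.array(s['ee_pos']);r=R.from_rotvec(s['ee_rot']);g=r.apply([0,0,-.008])+p
H=np.array([.5686,.2874,.05]);b=np.array([.935,.3535,0]);d=g-H;print('angle',np.arctan2(d[2],-d@b)-.052,np.linalg.norm(d))
dn=down(110.7)
q=p
for a in range(5):
    for i in range(5):
        t=1.82-.075*(5*a+i+1);X=H+.1935*(-b*np.cos(t+.052)+np.array([0,0,1])*np.sin(t+.052))+[0,0,-.008];print(round(t,2),(dn.inv().apply(X-q)/.3).round(3).tolist())
    q=X
E
```

```text
time: 21.33
ee_pos: [0.6248, 0.3064, 0.3006]
ee_rot: [-1.789, -2.582, 0.004]
contact_force: [-1.1, 1.7, -0.4]
finger_gap: 0.0514
gripper_force: 0.0
time: 21.67
ee_pos: [0.6202, 0.308, 0.2278]
ee_rot: [-1.777, -2.584, 0.016]
contact_force: [0.4, 0.2, -0.4]
finger_gap: 0.0513
gripper_force: 0.0
time: 22.08
ee_pos: [0.6241, 0.3093, 0.2352]
ee_rot: [-1.784, -2.585, -0.002]
contact_force: [-4.2, -2.2, 6.8]
finger_gap: 0.0106
gripper_force: 29.7
angle 1.8183408660075477 0.2021922473205829
1.75 [-0.003, -0.054, 0.015]
1.67 [-0.003, -0.102, 0.006]
1.6 [-0.003, -0.15, 0.001]
1.52 [-0.003, -0.198, -0.001]
1.45 [-0.003, -0.247, 0.001]
1.37 [-0.0, -0.048, 0.005]
1.29 [-0.0, -0.096, 0.014]
1.22 [-0.0, -0.142, 0.027]
1.15 [-0.0, -0.188, 0.043]
1.07 [-0.0, -0.232, 0.062]
1.0 [-0.0, -0.043, 0.023]
0.92 [-0.0, -0.084, 0.048]
0.85 [-0.0, -0.123, 0.077]
0.77 [-0.0, -0.159, 0.109]
0.7 [-0.0, -0.193, 0.143]
0.62 [-0.0, -0.031, 0.037]
0.55 [-0.0, -0.06, 0.076]
0.47 [-0.0, -0.086, 0.117]
0.4 [-0.0, -0.108, 0.159]
0.32 [-0.0, -0.128, 0.204]
0.25 [-0.0, -0.016, 0.046]
0.17 [-0.0, -0.028, 0.092]
0.1 [-0.0, -0.037, 0.14]
0.02 [-0.0, -0.042, 0.188]
-0.05 [-0.0, -0.044, 0.236]
```

```bash
python3 -m handwheel '[{"xyz":[0,-0.046,-0.012],"rot":[0,0,0],"gripper":1},{"xyz":[0,-0.094,-0.021],"rot":[0,0,0],"gripper":1},{"xyz":[0,-0.142,-0.027],"rot":[0,0,0],"gripper":1},{"xyz":[0,-0.19,-0.029],"rot":[0,0,0],"gripper":1},{"xyz":[0,-0.238,-0.027],"rot":[0,0,0],"gripper":1}]'
python3 -m handwheel '[{"xyz":[0,-0.048,0.005],"rot":[0,0,0],"gripper":1},{"xyz":[0,-0.096,0.014],"rot":[0,0,0],"gripper":1},{"xyz":[0,-0.142,0.027],"rot":[0,0,0],"gripper":1},{"xyz":[0,-0.188,0.043],"rot":[0,0,0],"gripper":1},{"xyz":[0,-0.232,0.062],"rot":[0,0,0],"gripper":1}]'
python3 - <<'E'
from h import *
t=robot.get_image('top');s=robot.get_image('side');a=robot.read_state();print(a['ee_pos'],a['contact_force'],a['finger_gap'])
H=np.array([.5686,.2874,.05]);b=np.array([.935,.3535,0]);d=np.array(a['ee_pos'])-H;print('angle',np.arctan2(d[2],-d@b)-.052,np.linalg.norm(d))
E
```

```text
time: 22.5
ee_pos: [0.5608, 0.2855, 0.2445]
ee_rot: [1.783, 2.581, 0.019]
contact_force: [2.5, 1.2, 6.0]
finger_gap: 0.0108
gripper_force: 30.9
time: 22.92
ee_pos: [0.4943, 0.2605, 0.2251]
ee_rot: [1.783, 2.583, 0.013]
contact_force: [1.4, 2.5, -0.5]
finger_gap: 0.0105
gripper_force: 32.0
[0.4912008  0.25927848 0.22349992] [-4.09994725  0.22369535  6.87409303] 0.01058904920659428
angle 1.0758336626756917 0.1920512423283522
```

```bash
python3 -m handwheel '[{"xyz":[0,-0.043,0.023],"rot":[0,0,0],"gripper":1},{"xyz":[0,-0.084,0.048],"rot":[0,0,0],"gripper":1},{"xyz":[0,-0.123,0.077],"rot":[0,0,0],"gripper":1},{"xyz":[0,-0.159,0.109],"rot":[0,0,0],"gripper":1},{"xyz":[0,-0.193,0.143],"rot":[0,0,0],"gripper":1}]'
python3 -m handwheel '[{"xyz":[0,-0.031,0.037],"rot":[0,0,0],"gripper":1},{"xyz":[0,-0.06,0.076],"rot":[0,0,0],"gripper":1},{"xyz":[0,-0.086,0.117],"rot":[0,0,0],"gripper":1},{"xyz":[0,-0.108,0.159],"rot":[0,0,0],"gripper":1},{"xyz":[0,-0.108,0.159],"rot":[0,0,0],"gripper":1}]'
python3 - <<'E'
from h import *
s=robot.read_state();p=np.array(s['ee_pos']);H=np.array([.5686,.2874,.05]);b=np.array([.935,.3535,0]);d=p-H;a=np.arctan2(d[2],-d@b)-.052;print('angle',a,np.linalg.norm(d))
dn=down(110.7)
for t in np.r_[a-.05:0:-.05,0]:
    X=H+.1922*(-b*np.cos(t+.052)+np.array([0,0,1])*np.sin(t+.052));print(round(t,2),(dn.inv().apply(X-p)/.3).round(3).tolist())
E
```

```text
time: 23.43
ee_pos: [0.4384, 0.2394, 0.1804]
ee_rot: [-1.784, -2.585, -0.003]
contact_force: [-1.4, 1.5, 1.4]
finger_gap: 0.0105
gripper_force: 33.7
time: 23.85
ee_pos: [0.4071, 0.2275, 0.1303]
ee_rot: [-1.781, -2.584, 0.002]
contact_force: [-2.9, 2.5, -0.1]
finger_gap: 0.0108
gripper_force: 34.7
angle 0.3842025105213658 0.19006510818368283
0.33 [-0.004, -0.019, 0.026]
0.28 [-0.004, -0.03, 0.056]
0.23 [-0.004, -0.04, 0.087]
0.18 [-0.004, -0.048, 0.118]
0.13 [-0.004, -0.055, 0.149]
0.08 [-0.004, -0.06, 0.181]
0.03 [-0.004, -0.064, 0.212]
0.0 [-0.004, -0.065, 0.234]
```

```bash
python3 -m handwheel '[{"xyz":[0,-0.019,0.026],"rot":[0,0,0],"gripper":1},{"xyz":[0,-0.03,0.056],"rot":[0,0,0],"gripper":1},{"xyz":[0,-0.04,0.087],"rot":[0,0,0],"gripper":1},{"xyz":[0,-0.048,0.118],"rot":[0,0,0],"gripper":1},{"xyz":[0,-0.055,0.149],"rot":[0,0,0],"gripper":1}]'
python3 -m handwheel '[{"xyz":[0,-0.003,0.018],"rot":[0,0,0],"gripper":1},{"xyz":[0,-0.005,0.034],"rot":[0,0,0],"gripper":1},{"xyz":[0,-0.007,0.05],"rot":[0,0,0],"gripper":1},{"xyz":[0,-0.009,0.064],"rot":[0,0,0],"gripper":1},{"xyz":[0,-0.009,0.074],"rot":[0,0,0],"gripper":1}]'
python3 -m handwheel '[{"xyz":[0,0,0.004],"rot":[0,0,0],"gripper":1},{"xyz":[0,0,0.008],"rot":[0,0,0],"gripper":1},{"xyz":[0,0,0.008],"rot":[0,0,0],"gripper":1}]'

```

```text
time: 24.27
ee_pos: [0.3935, 0.2224, 0.0871]
ee_rot: [-1.784, -2.585, -0.003]
contact_force: [-3.9, 1.8, 1.2]
finger_gap: 0.0107
gripper_force: 35.7
time: 24.68
ee_pos: [0.3901, 0.2211, 0.0646]
ee_rot: [-1.783, -2.585, -0.001]
contact_force: [-5.9, 2.9, -0.3]
finger_gap: 0.0106
gripper_force: 36.2
time: 24.93
ee_pos: [0.3899, 0.221, 0.0622]
ee_rot: [-1.782, -2.585, 0.0]
contact_force: [-5.7, 2.6, -0.5]
finger_gap: 0.0107
gripper_force: 36.1
```

```bash
python3 -m handwheel '[{"xyz":[0,0,0.004],"rot":[0,0,0],"gripper":1},{"xyz":[0,0,0.008],"rot":[0,0,0],"gripper":1},{"xyz":[0,0,0.01],"rot":[0,0,0],"gripper":1},{"xyz":[0,0,0.01],"rot":[0,0,0],"gripper":1}]'
python3 -m handwheel '[{"xyz":[0,0,0],"rot":[0,0,0],"gripper":0.15},{"xyz":[0,0,0],"rot":[0,0,0],"gripper":0.15},{"xyz":[0,0,0],"rot":[0,0,0],"gripper":0.15},{"xyz":[0,0,-0.1],"rot":[0,0,0],"gripper":0.15},{"xyz":[0,0,-0.2],"rot":[0,0,0],"gripper":0.15}]'
python3 -m handwheel '[{"xyz":[0,0,-0.13],"rot":[0,0,0],"gripper":0.15},{"xyz":[0,0,-0.26],"rot":[0,0,0],"gripper":0.15},{"xyz":[0,0,-0.3],"rot":[0,0,0],"gripper":0.15},{"xyz":[0,0,-0.3],"rot":[0,0,0],"gripper":0.15}]'
python3 - <<'E'
from h import *
t=robot.get_image('top');s=robot.get_image('side');cv2.imwrite('pics/side5.png',cv2.resize(s['frame'][110:330,150:370,::-1],None,fx=2.7,fy=2.7,interpolation=2))
a=hsv(t,(0,140,90),(10,255,255),(188,256,50,24));b=hsv(s,(0,140,90),(10,255,255),(180,174,34,24),0)
if a.any() and b.any(): a=big(a);b=big(b);print(len(a),len(b),a.mean(0),b.mean(0))
for k,lo,hi,S in(('red',(0,140,90),(10,255,255),(267.7,233.6,25,30)),('yellow',(22,150,90),(32,255,255),(297,230,22,26))):
    print(k,wrect(s,big(hsv(s,lo,hi,S)),.0155))
q=robot.read_state();print(q['ee_pos'],q['q'].round(2))
E
```

```text
time: 25.27
ee_pos: [0.3897, 0.2209, 0.0593]
ee_rot: [-1.782, -2.585, 0.001]
contact_force: [-5.4, 3.0, -0.5]
finger_gap: 0.0104
gripper_force: 36.2
time: 25.68
ee_pos: [0.3908, 0.2189, 0.1192]
ee_rot: [-1.786, -2.584, 0.005]
contact_force: [0.5, -0.2, -0.3]
finger_gap: 0.0364
gripper_force: 0.0
time: 26.02
ee_pos: [0.3936, 0.2209, 0.2133]
ee_rot: [1.785, 2.579, 0.013]
contact_force: [-0.0, -0.7, -1.1]
finger_gap: 0.0365
gripper_force: 0.0
108 93 [192.98148148 253.07407407] [180.10752688 173.94623656]
red (array([ 0.5116, -0.125 ]), array([ 0.5116, -0.1238]), array([99.1, 30. ]), np.float32(81.6))
yellow (array([ 0.5995, -0.147 ]), array([ 0.5996, -0.1448]), array([99.7, 32.6]), np.float32(83.6))
[0.39135973 0.21913653 0.20960357] [-0.16  0.39 -0.54  2.01  0.28  0.81 -0.51]
```

View pics/side5.png

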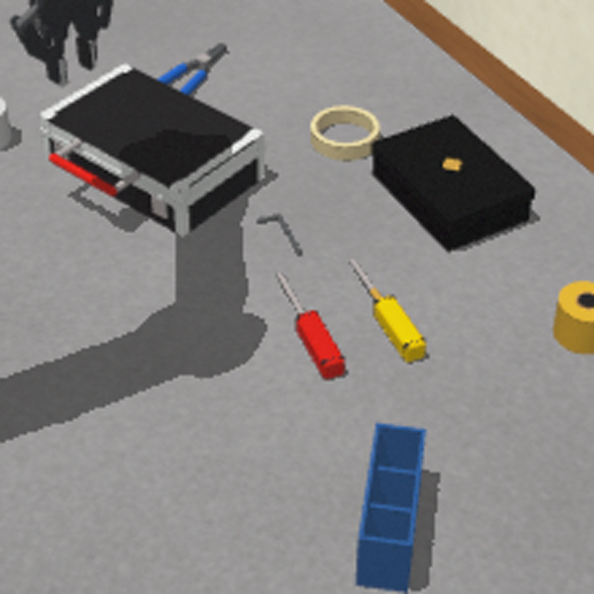

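The lid is shut, and the handle's side-view position matches the closed one. Before the drivers I'll fit a rough arm model to check which tilts are reachable, and refine the caddy pose from both views.

```bash
cat > kin.py <<'E'
import numpy as np
from scipy.optimize import least_squares
from scipy.spatial.transform import Rotation as R
LO=np.array([-3.12,-.3,-1.34,.26,-1.36,.01,-2.84]);HI=np.array([3.12,2.06,1.32,2.42,4.5,1.98,2.84])
def fk(q,L,sg,off):
    p=np.array([0,0,L[0]]);r=R.identity()
    ax='zyzyzyz'
    seg={1:(L[5],0,0),2:(L[6],0,L[1]),3:(L[7],0,0),4:(L[8],0,L[2]),5:(L[4],0,0),6:(0,0,L[3])}
    for i in range(7):
        r=r*R.from_euler(ax[i],sg[i]*q[i]+off[i]);
        if i in seg:p=p+r.apply(seg[i])
    return p,r
E
python3 - <<'E'
from h import *;from kin import *;import itertools
s=robot.read_state()
D=[([1.274,.615,-.013,1.423,.008,1.103,-.04],[.1737,-.6256,.2411],[-3.11029,-.42388,.0006]),
([.3453,.46615,-.43772,1.88504,.24941,.84149,-.20709],[.50155,-.0409,.20352],[-2.20709,-2.23176,-.0105]),
([.66,.87,-.69,1.44,.6,1.04,1.1],[.6432,-.2236,.1223],[.477,3.102,.003]),
([-.24,.72,-.51,1.33,.36,1.18,-.41],[.6092,.3047,.2315],[1.781,2.582,.003]),
([-.16,.64,-.44,1.82,.38,.77,-.43],[.5111,.2183,.1321],[-1.777,-2.59,0]),
(s['q'],s['ee_pos'],s['ee_rot'])]
best=[]
for g in itertools.product((1,-1),repeat=4):
    sg=[g[0],1,g[1],1,g[2],1,g[3]]
    for o7 in(0,np.pi/2,np.pi,-np.pi/2):
        def res(v):
            e=[]
            for q,p,rv in D:
                P,Q=fk(q,v,sg,[0]*6+[o7]);e+=list(P-p)+list(.3*(Q.inv()*R.from_rotvec(rv)).as_rotvec())
            return e
        r=least_squares(res,[.3,.4,.4,.2,0,0,0,0,0]);best.append((r.cost,sg,o7,r.x))
best.sort(key=lambda b:b[0])
for b in best[:3]: print(b[0],b[1],b[2],b[3].round(3))
b=best[0];np.savez('kin.npz',L=b[3],sg=b[1],off=[0]*6+[b[2]])
from scipy.optimize import minimize
ms=[];ps=[]
for n,rc in(('top',(406,235,66,50)),('side',(296,298,30,64))):
    p=robot.get_image(n);m=np.zeros((384,512),np.uint8);a=big(hsv(p,(100,100,40),(125,255,255),rc)).astype(int);print(len(a));m[a[:,1],a[:,0]]=1
    ms.append(cv2.resize(cv2.morphologyEx(m,cv2.MORPH_CLOSE,np.ones((7,7))),None,fx=4,fy=4,interpolation=0));ps.append(p)
def f(v,w=(0,1)):
    c,s=np.cos(v[2]),np.sin(v[2]);o=0
    for i in w:
        P=[proj(ps[i],[v[0]+c*x-s*y,v[1]+s*x+c*y,z]) for x in(-.068,.068) for y in(-.024,.024) for z in(0,.07)]
        h=cv2.convexHull((np.array(P)*4+1.5).round().astype(np.int32));k=np.zeros_like(ms[i]);cv2.fillConvexPoly(k,h,1);o+=1-(k&ms[i]).sum()/(k|ms[i]).sum()
    return o
for w in((0,),(1,),(0,1)):
    r=minimize(f,[.452,-.357,.9],args=(w,),method='Nelder-Mead',options=dict(initial_simplex=[[.452,-.357,.9],[.462,-.357,.9],[.452,-.347,.9],[.452,-.357,1.]]));print(w,r.x[:2],np.degrees(r.x[2]),r.fun)
E
```

```text
0.0002834174095567103 [-1, 1, -1, 1, -1, 1, -1] 1.5707963267948966 [ 0.363  0.561  0.37   0.419  0.009  0.053 -0.052  0.029 -0.038]
0.13715137051313822 [-1, 1, 1, 1, 1, 1, -1] 0 [-1.962  0.441  0.362 -2.047 -0.164  0.705 -0.823  0.036  0.036]
0.1393913056335791 [-1, 1, -1, 1, 1, 1, -1] 1.5707963267948966 [-0.029  0.56   0.375  0.021  0.013  0.046 -0.043  0.017 -0.023]
1335
1185
(0,) [ 0.45127938 -0.35780332] 52.062460633140084 0.07617069159525669
(1,) [ 0.45242073 -0.35426926] 51.09817740463137 0.03939301042305332
(0, 1) [ 0.45202117 -0.3553911 ] 51.10376812514704 0.12407554892088446
```

```bash
cat >> kin.py <<'E'
K=np.load('kin.npz') 
def F(q): return fk(q,K['L'],K['sg'],K['off'])
def ik(p,r,q0):
    def e(q):
        P,Q=F(q);return np.r_[(P-p)*10,(Q.inv()*r).as_rotvec()*3,(q-q0)*.02]
    s=least_squares(e,np.clip(q0,LO+.03,HI-.03),bounds=(LO+.02,HI-.02));P,Q=F(s.x)
    return s.x,np.linalg.norm(P-p),np.degrees(np.linalg.norm((Q.inv()*r).as_rotvec()))
E
cat >> h.py <<'E'
def pickpose(c,sdir,al,k):   # c handle centre, sdir azimuth deg of shaft
    r=down(sdir,al,sdir);z=r.apply([0,0,1]);return np.array(c)-z*(k-.008),r
def placepose(c,sdir,al,k,phi):
    """same grasp, driver upright with handle centre c, tool z leaning toward azimuth phi"""
    p,r=pickpose([0,0,0],sdir,al,k);h=np.radians(sdir+180);H=np.array([np.cos(h),np.sin(h),0]);ax=np.cross(H,[0,0,1])
    Q=R.from_euler('z',phi-(sdir+180),degrees=True)*R.from_rotvec(ax*np.pi/2);return Q.apply(p)+c,Q*r
E
cat > scan.py <<'E'
from h import *;from kin import *
q0=np.array(robot.read_state()['q'])
P=down(30,20,30).apply([0,0,1]);print('tilt check',P.round(2))
for nm,c,sd,cell in(('red',(.5125,-.1238,.013),81.4,(.479,-.321)),('yel',(.6003,-.146,.013),83.3,(.452,-.355))):
  for al in(15,30,45,55):
    pp,pr=pickpose(c,sd,al,.014);q,e,a=ik(pp+[0,0,.1],down(sd),q0);q,e,a=ik(pp,pr,q)
    print(nm,al,'pick',q.round(2),round(e*1e3,1),round(a,1))
    for phi in range(-180,180,20):
        best=None
        tp,tr=placepose(np.array([*cell,.13]),sd,al,.014,phi)
        # path in 6 steps from lifted pick
        x=q.copy();v=(pr.inv()*tr).as_rotvec();s0=pp+[0,0,.2];s1=tp+[0,0,.1]
        for i in range(7): x,e,a=ik(s0+(s1-s0)*i/6,pr*R.from_rotvec(v*i/6),x)
        x,e,a=ik(tp,tr,x)
        if e<.004 and a<3: print('   phi',phi,x.round(2),round(e*1e3,1),round(a,1),'margin',np.minimum(x-LO,HI-x).min().round(2))
E
python3 scan.py
```

```text
tilt check [ 0.3   0.17 -0.94]
red 15 pick [ 0.73  0.85 -0.54  1.92  0.29  0.51 -0.07] 0.0 0.0
   phi -140 [ 0.06  1.32  0.13  1.05  0.73  1.8  -0.96] 0.0 0.0 margin 0.18
   phi -120 [-0.05  1.2   0.1   1.46  0.93  1.51 -1.11] 0.0 0.0 margin 0.47
   phi -100 [-0.13  1.13  0.07  1.83  1.24  1.3  -1.37] 0.0 0.0 margin 0.59
   phi -80 [-0.12  1.15  0.01  2.17  1.68  1.32 -1.76] 0.0 0.0 margin 0.25
   phi 0 [ 1.9   1.53 -1.17  2.29  3.48  0.41 -0.22] 0.0 0.0 margin 0.13
red 30 pick [ 0.97  1.02 -0.74  1.81  0.19  0.65  0.15] 0.0 0.0
   phi -160 [ 0.18  1.28  0.28  0.86  0.37  1.86 -0.89] 0.0 0.0 margin 0.12
   phi -140 [ 0.15  1.14 -0.03  1.22  0.72  1.64 -1.03] 0.0 0.0 margin 0.34
   phi -120 [ 0.08  1.03 -0.07  1.57  0.94  1.39 -1.11] 0.0 0.0 margin 0.59
   phi -100 [ 0.04  0.95 -0.11  1.9   1.26  1.21 -1.28] 0.0 0.0 margin 0.52
   phi -80 [ 0.09  0.94 -0.22  2.21  1.7   1.22 -1.54] 0.0 0.0 margin 0.21
   phi 0 [ 1.76  1.24 -1.19  2.31  2.95  0.42 -0.06] 0.0 0.0 margin 0.11
   phi 20 [ 1.84  1.26 -1.2   2.11  0.3   0.15  2.82] 0.0 0.0 margin 0.02
   phi 100 [ 1.02  1.37 -0.66  0.71 -0.
[... 5343 characters left out ...]
.8  -0.85] 0.0 0.0 margin 0.13
   phi -40 [ 1.18  0.76 -1.01  2.33  2.03  0.81 -0.5 ] 0.0 0.0 margin 0.09
   phi -20 [ 1.48  0.84 -1.16  2.27  1.99  0.59  0.08] 0.0 0.0 margin 0.15
   phi 0 [ 1.64  0.89 -1.14  2.15  1.48  0.33  1.05] 0.0 0.0 margin 0.2
   phi 20 [ 1.66  0.93 -1.13  2.    0.64  0.43  2.23] 0.0 0.0 margin 0.21
   phi 40 [ 1.62  1.06 -1.22  1.77  0.51  0.79  2.66] 0.0 0.0 margin 0.12
   phi 100 [ 0.83  0.99  0.08  1.17 -0.35  1.55 -1.96] 0.0 0.0 margin 0.43
   phi 120 [ 0.75  1.04  0.06  1.03 -0.19  1.66 -1.78] 0.0 0.0 margin 0.32
   phi 140 [ 0.66  1.07  0.04  0.98 -0.04  1.71 -1.57] 0.0 0.0 margin 0.27
   phi 160 [ 0.57  1.05  0.01  1.01  0.13  1.67 -1.36] 0.0 0.0 margin 0.31
```

Reach is fine with a 30° tilted pick followed by a 90° turn about the closing axis. Red goes first.

```bash
python3 - <<'E'
from h import *
p,r=pickpose((.5125,-.1238,.013),81.4,30,.016);print(p)
plan([((.48,.05,.22),down(95)),(p+[0,0,.12],r),(p,r)])
E
```

```text
[ 0.51190186 -0.12775503  0.0199282 ]
-> [0.48 0.05 0.22] n 1
   xyz [-0.632, 0.081, -0.039] rot [-0.003, 0.001, 0.349]
-> [ 0.512 -0.128  0.14 ] n 2
   xyz [-0.3, 0.027, 0.133] rot [-0.04, 0.332, 0.148]
   xyz [-0.319, 0.06, 0.054] rot [-0.04, 0.332, 0.148]
-> [ 0.512 -0.128  0.02 ] n 1
   xyz [-0.2, -0.0, 0.346] rot [-0.0, -0.0, 0.0]
```

```bash
python3 -m handwheel '[{"xyz":[-0.63,0.08,-0.04],"rot":[0,0,0.35],"gripper":-0.2},{"xyz":[-0.63,0.08,-0.04],"rot":[0,0,0.35],"gripper":-0.2},{"xyz":[-0.63,0.08,-0.04],"rot":[0,0,0.35],"gripper":-0.2},{"xyz":[-0.63,0.08,-0.04],"rot":[0,0,0.35],"gripper":-0.2},{"xyz":[-0.63,0.08,-0.04],"rot":[0,0,0.35],"gripper":-0.2}]'
python3 -m handwheel '[{"xyz":[-0.3,0.027,0.133],"rot":[-0.04,0.33,0.15],"gripper":-0.2},{"xyz":[-0.3,0.027,0.133],"rot":[-0.04,0.33,0.15],"gripper":-0.2},{"xyz":[-0.3,0.027,0.133],"rot":[-0.04,0.33,0.15],"gripper":-0.2},{"xyz":[-0.3,0.027,0.133],"rot":[-0.04,0.33,0.15],"gripper":-0.2}]'
python3 -m handwheel '[{"xyz":[-0.32,0.06,0.054],"rot":[-0.04,0.33,0.15],"gripper":-0.2},{"xyz":[-0.32,0.06,0.054],"rot":[-0.04,0.33,0.15],"gripper":-0.2},{"xyz":[-0.32,0.06,0.054],"rot":[-0.04,0.33,0.15],"gripper":-0.2},{"xyz":[-0.32,0.06,0.054],"rot":[-0.04,0.33,0.15],"gripper":-0.2},{"xyz":[-0.32,0.06,0.054],"rot":[-0.04,0.33,0.15],"gripper":-0.2}]'
python3 -m handwheel '[{"xyz":[0,0,0],"rot":[0,0,0],"gripper":-0.2},{"xyz":[0,0,0],"rot":[0,0,0],"gripper":-0.2},{"xyz":[0,0,0],"rot":[0,0,0],"gripper":-0.2}]'
python3 - <<'E'
from h import *
p,r=pickpose((.5125,-.1238,.013),81.4,30,.016)
plan([(p,r)]);print(robot.read_state()['q'].round(2))
E
```

```text
time: 26.63
ee_pos: [0.4812, 0.046, 0.2197]
ee_rot: [2.129, 2.31, -0.006]
contact_force: [1.1, 0.0, -0.3]
finger_gap: 0.0512
gripper_force: 0.0
time: 26.97
ee_pos: [0.4942, -0.048, 0.1761]
ee_rot: [-2.142, -2.035, -0.286]
contact_force: [-0.1, -0.1, -0.1]
finger_gap: 0.0512
gripper_force: 0.0
time: 27.38
ee_pos: [0.5103, -0.1283, 0.1383]
ee_rot: [-2.09, -1.78, -0.554]
contact_force: [0.8, 1.3, -0.6]
finger_gap: 0.0512
gripper_force: 0.0
time: 27.63
ee_pos: [0.5117, -0.1242, 0.1421]
ee_rot: [-2.083, -1.793, -0.556]
contact_force: [-0.0, 0.2, -0.2]
finger_gap: 0.0513
gripper_force: 0.0
-> [ 0.512 -0.128  0.02 ] n 1
   xyz [-0.213, 0.002, 0.347] rot [0.001, 0.003, 0.001]
[ 0.86  0.73 -0.64  1.83 -0.15  0.8   0.29]
```

```bash
python3 -m handwheel '[{"xyz":[-0.07,0.002,0.11],"rot":[0,0,0],"gripper":-0.2},{"xyz":[-0.13,0.002,0.21],"rot":[0,0,0],"gripper":-0.2},{"xyz":[-0.18,0.002,0.29],"rot":[0,0,0],"gripper":-0.2},{"xyz":[-0.213,0.002,0.345],"rot":[0,0,0],"gripper":-0.2},{"xyz":[-0.213,0.002,0.345],"rot":[0,0,0],"gripper":-0.2}]'
python3 -m handwheel '[{"xyz":[0,0,0],"rot":[0,0,0],"gripper":1},{"xyz":[0,0,0],"rot":[0,0,0],"gripper":1},{"xyz":[0,0,0],"rot":[0,0,0],"gripper":1},{"xyz":[0,0,0],"rot":[0,0,0],"gripper":1},{"xyz":[0,0,0],"rot":[0,0,0],"gripper":1}]' 60
python3 - <<'E'
from h import *
s=robot.read_state();p=np.array(s['ee_pos']);r=R.from_rotvec(s['ee_rot']);c=np.array((.5125,-.1238,.013))
off=r.inv().apply(c-p);print('handle centre in tool mm',off*1e3)
R1=R.from_rotvec([0,0,0])
h=np.radians(81.4+180);ax=np.cross([np.cos(h),np.sin(h),0],[0,0,1]);tr=R.from_rotvec(ax*np.pi/2)*r
C=np.array([.4244,-.3896,.128])
tp=C-tr.apply(off);np.savez('g.npz',off=off)
plan([(p+[0,0,.15],r),(tp+[0,0,.12],tr),(tp,tr)])
E
```

```text
time: 28.05
ee_pos: [0.5094, -0.1291, 0.0168]
ee_rot: [-2.084, -1.786, -0.551]
contact_force: [-0.6, -0.8, -0.1]
finger_gap: 0.051
gripper_force: 0.0
time: 28.47
ee_pos: [0.513, -0.1304, 0.0218]
ee_rot: [-2.088, -1.791, -0.56]
contact_force: [0.6, -0.9, 7.0]
finger_gap: 0.0246
gripper_force: 61.5
handle centre in tool mm [ 1.24087333 -1.51496887 10.86697351]
-> [ 0.513 -0.13   0.172] n 1
   xyz [0.249, 0.002, -0.434] rot [0.0, 0.0, 0.0]
-> [ 0.427 -0.381  0.254] n 3
   xyz [-0.206, -0.051, -0.224] rot [-0.001, -0.667, -0.003]
   xyz [-0.29, -0.052, -0.091] rot [-0.001, -0.667, -0.003]
   xyz [-0.297, -0.052, 0.066] rot [-0.001, -0.667, -0.003]
-> [ 0.427 -0.381  0.134] n 1
   xyz [0.347, -0.002, 0.199] rot [0.0, -0.0, 0.0]
```

```bash
python3 -m handwheel '[{"xyz":[0.06,0,-0.1],"rot":[0,0,0],"gripper":1},{"xyz":[0.11,0,-0.2],"rot":[0,0,0],"gripper":1},{"xyz":[0.18,0,-0.31],"rot":[0,0,0],"gripper":1},{"xyz":[0.25,0,-0.435],"rot":[0,0,0],"gripper":1},{"xyz":[0.25,0,-0.435],"rot":[0,0,0],"gripper":1}]'
python3 -m handwheel '[{"xyz":[-0.04,-0.01,-0.045],"rot":[0,-0.133,0],"gripper":1},{"xyz":[-0.08,-0.02,-0.09],"rot":[0,-0.267,0],"gripper":1},{"xyz":[-0.12,-0.03,-0.135],"rot":[0,-0.4,0],"gripper":1},{"xyz":[-0.165,-0.04,-0.18],"rot":[0,-0.533,0],"gripper":1},{"xyz":[-0.205,-0.05,-0.225],"rot":[0,-0.667,0],"gripper":1}]'
python3 -m handwheel '[{"xyz":[-0.06,-0.01,-0.018],"rot":[0,-0.133,0],"gripper":1},{"xyz":[-0.115,-0.02,-0.036],"rot":[0,-0.267,0],"gripper":1},{"xyz":[-0.175,-0.03,-0.054],"rot":[0,-0.4,0],"gripper":1},{"xyz":[-0.23,-0.04,-0.072],"rot":[0,-0.533,0],"gripper":1},{"xyz":[-0.29,-0.05,-0.09],"rot":[0,-0.667,0],"gripper":1}]'
python3 -m handwheel '[{"xyz":[-0.06,-0.01,0.013],"rot":[0,-0.133,0],"gripper":1},{"xyz":[-0.12,-0.02,0.026],"rot":[0,-0.267,0],"gripper":1},{"xyz":[-0.18,-0.03,0.04],"rot":[0,-0.4,0],"gripper":1},{"xyz":[-0.24,-0.04,0.053],"rot":[0,-0.533,0],"gripper":1},{"xyz":[-0.297,-0.05,0.066],"rot":[0,-0.667,0],"gripper":1}]'
python3 -m handwheel '[{"xyz":[0,0,0],"rot":[0,0,0],"gripper":1},{"xyz":[0,0,0],"rot":[0,0,0],"gripper":1},{"xyz":[0,0,0],"rot":[0,0,0],"gripper":1}]'
python3 - <<'E'
from h import *
s=robot.read_state();p=np.array(s['ee_pos']);r=R.from_rotvec(s['ee_rot']);off=np.load('g.npz')['off']
print('q',s['q'].round(2),'centre',p+r.apply(off),'axis(handle dir)',-r.apply([1,0,0]))
S=robot.get_image('side');t=robot.get_image('top')
c=p+r.apply(off)
for n,P in(('side',S),('top',t)):
    u=proj(P,c).round().astype(int);print(n,u,proj(P,c-[0,0,.12]));a,b=max(0,u[1]-60),max(0,min(u[0]-80,352));cv2.imwrite(f'pics/{n}6.png',cv2.resize(P['frame'][a:a+120,b:b+160,::-1],None,fx=3,fy=3,interpolation=2));print(a,b)
E
```

```text
time: 28.88
ee_pos: [0.5159, -0.1303, 0.1781]
ee_rot: [-2.092, -1.8, -0.568]
contact_force: [1.5, 0.1, -0.5]
finger_gap: 0.0247
gripper_force: 60.7
time: 29.3
ee_pos: [0.4832, -0.2151, 0.1996]
ee_rot: [2.381, 2.039, -0.008]
contact_force: [0.1, -0.2, -1.6]
finger_gap: 0.025
gripper_force: 60.5
time: 29.72
ee_pos: [0.4556, -0.2974, 0.2268]
ee_rot: [2.079, 1.783, -0.562]
contact_force: [-0.8, 0.3, -1.4]
finger_gap: 0.0245
gripper_force: 60.5
time: 30.13
ee_pos: [0.4278, -0.3809, 0.2539]
ee_rot: [1.717, 1.473, -0.996]
contact_force: [0.2, -0.6, -1.9]
finger_gap: 0.0245
gripper_force: 60.6
time: 30.38
ee_pos: [0.4277, -0.3807, 0.2531]
ee_rot: [1.723, 1.476, -0.994]
contact_force: [0.5, -0.1, 0.1]
finger_gap: 0.0246
gripper_force: 60.6
q [ 0.08  0.57  0.21  2.05  1.3   0.98 -0.94] centre [ 0.42486102 -0.38917181  0.24661187] axis(handle dir) [-0.07736388 -0.49365849  0.8662079 ]
side [298 252] [294.7626729  286.92572062]
192 218
top [464 245] [435.47612132 244.33228661]
185 352
```

View pics/side6.png

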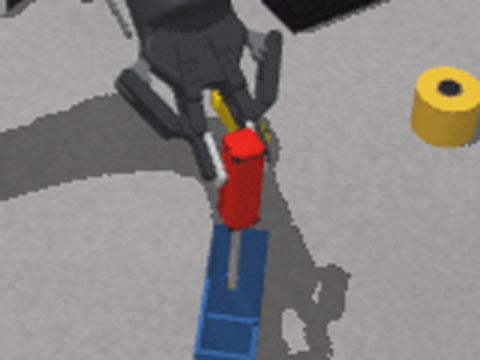

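The red driver hangs upright, with its tip at about (295,288) against a predicted (295,287), above the cell. Lowering.

```bash
python3 -m handwheel '[{"xyz":[0.08,0,0.046],"rot":[0,0,0],"gripper":1},{"xyz":[0.16,0,0.092],"rot":[0,0,0],"gripper":1},{"xyz":[0.23,0,0.132],"rot":[0,0,0],"gripper":1},{"xyz":[0.29,0,0.166],"rot":[0,0,0],"gripper":1},{"xyz":[0.325,0,0.187],"rot":[0,0,0],"gripper":1}]'
python3 -m handwheel '[{"xyz":[0.01,0,0.006],"rot":[0,0,0],"gripper":1},{"xyz":[0.02,0,0.012],"rot":[0,0,0],"gripper":1},{"xyz":[0.02,0,0.012],"rot":[0,0,0],"gripper":1}]'
python3 - <<'E'
from h import *
s=robot.read_state();p=np.array(s['ee_pos']);r=R.from_rotvec(s['ee_rot']);off=np.load('g.npz')['off']
print('centre',p+r.apply(off),r.inv().apply([0,0,-.01])/.3)
E
```

```text
time: 30.9
ee_pos: [0.4275, -0.3809, 0.1386]
ee_rot: [1.724, 1.477, -0.995]
contact_force: [1.1, 0.2, -0.7]
finger_gap: 0.0249
gripper_force: 60.6
time: 31.15
ee_pos: [0.4274, -0.3818, 0.134]
ee_rot: [1.722, 1.474, -0.997]
contact_force: [-0.8, -0.7, -0.1]
finger_gap: 0.0248
gripper_force: 60.6
centre [ 0.42458174 -0.39028637  0.12747184] [ 2.89158982e-02 -4.17183712e-05  1.65825271e-02]
```

```bash
python3 -m handwheel '[{"xyz":[0.006,0,0.004],"rot":[0,0,0],"gripper":1},{"xyz":[0.01,0,0.006],"rot":[0,0,0],"gripper":1},{"xyz":[0.01,0,0.006],"rot":[0,0,0],"gripper":1},{"xyz":[0.01,0,0.006],"rot":[0,0,0],"gripper":1}]'
python3 -m handwheel '[{"xyz":[0,0,0],"rot":[0,0,0],"gripper":0.1},{"xyz":[0,0,0],"rot":[0,0,0],"gripper":0.1},{"xyz":[0,0,0],"rot":[0,0,0],"gripper":0},{"xyz":[0,0,-0.05],"rot":[0,0,0],"gripper":-0.1},{"xyz":[0,0,-0.15],"rot":[0,0,0],"gripper":-0.2}]'
python3 -m handwheel '[{"xyz":[0,0,-0.13],"rot":[0,0,0],"gripper":-0.2},{"xyz":[0,0,-0.26],"rot":[0,0,0],"gripper":-0.2},{"xyz":[0,0,-0.4],"rot":[0,0,0],"gripper":-0.2},{"xyz":[0,0,-0.4],"rot":[0,0,0],"gripper":-0.2}]'
python3 - <<'E'
from h import *
S=robot.get_image('side');m=hsv(S,(0,140,90),(10,255,255),(297,270,60,70));b=big(m);e=cv2.minAreaRect(b.astype(np.float32));print(b.mean(0),len(b),e,proj(S,[.4244,-.3896,.124]),proj(S,[.4244,-.3896,.166]))
m=hsv(S,(22,150,90),(32,255,255),(297,230,22,26))
if m.any(): print('yellow',wrect(S,big(m),.0155),len(big(m)))
q=robot.read_state();print(q['ee_pos'],q['q'].round(2))
p,r=pickpose((.6003,-.146,.013),83.3,30,.013);print(p)
plan([((.48,-.24,.22),down(70)),(p+[0,0,.12],r),(p,r)])
E
```

```text
time: 31.48
ee_pos: [0.4274, -0.3822, 0.1316]
ee_rot: [1.721, 1.472, -0.998]
contact_force: [0.0, 2.1, 4.3]
finger_gap: 0.0247
gripper_force: 61.0
time: 31.9
ee_pos: [0.4303, -0.3453, 0.1523]
ee_rot: [1.725, 1.471, -1.006]
contact_force: [0.9, -0.3, -0.1]
finger_gap: 0.0514
gripper_force: 0.0
time: 32.23
ee_pos: [0.4541, -0.2329, 0.2131]
ee_rot: [1.717, 1.485, -0.98]
contact_force: [0.9, 0.2, -0.6]
finger_gap: 0.0514
gripper_force: 0.0
[293.84548105 282.60641399] 343 ((294.0, 283.0), (32.0, 12.0), 90.0) [294.6406816  287.84670985] [295.57612152 276.05556062]
yellow (array([ 0.5996, -0.1467]), array([ 0.5996, -0.1448]), array([99.7, 32.6]), np.float32(83.6)) 240
[ 0.45220589 -0.23609599  0.21261522] [-0.15  0.64  0.11  2.06  1.11  1.13 -1.08]
[ 0.60000832 -0.14848293  0.01733013]
-> [ 0.48 -0.24  0.22] n 2
   xyz [-0.01, 0.047, -0.006] rot [0.07, 0.663, 0.116]
   xyz [-0.001, 0.047, -0.012] rot [0.07, 0.663, 0.116]
-> [ 0.6   -0.148  0.137] n 1
   xyz [0.423, 0.272, 0.276] rot [0.077, 0.664, -0.289]
-> [ 0.6   -0.148  0.017] n 1
   xyz [-0.2, -0.0, 0.346] rot [-0.0, -0.0, 0.0]
```

The red driver stands upright in its cell. Yellow next.

```bash
python3 -m handwheel '[{"xyz":[-0.01,0.047,-0.006],"rot":[0.07,0.663,0.116],"gripper":-0.2},{"xyz":[-0.01,0.047,-0.006],"rot":[0.07,0.663,0.116],"gripper":-0.2},{"xyz":[-0.01,0.047,-0.006],"rot":[0.07,0.663,0.116],"gripper":-0.2},{"xyz":[-0.01,0.047,-0.006],"rot":[0.07,0.663,0.116],"gripper":-0.2},{"xyz":[-0.01,0.047,-0.006],"rot":[0.07,0.663,0.116],"gripper":-0.2}]'
python3 -m handwheel '[{"xyz":[0,0.047,-0.012],"rot":[0.07,0.663,0.116],"gripper":-0.2},{"xyz":[0,0.047,-0.012],"rot":[0.07,0.663,0.116],"gripper":-0.2},{"xyz":[0,0.047,-0.012],"rot":[0.07,0.663,0.116],"gripper":-0.2},{"xyz":[0,0.047,-0.012],"rot":[0.07,0.663,0.116],"gripper":-0.2},{"xyz":[0,0.047,-0.012],"rot":[0.07,0.663,0.116],"gripper":-0.2}]'
python3 -m handwheel '[{"xyz":[0.423,0.272,0.27],"rot":[0.077,0.664,-0.289],"gripper":-0.2},{"xyz":[0.423,0.272,0.27],"rot":[0.077,0.664,-0.289],"gripper":-0.2},{"xyz":[0.423,0.272,0.27],"rot":[0.077,0.664,-0.289],"gripper":-0.2},{"xyz":[0.423,0.272,0.27],"rot":[0.077,0.664,-0.289],"gripper":-0.2},{"xyz":[0.423,0.272,0.27],"rot":[0.077,0.664,-0.289],"gripper":-0.2}]'
python3 -m handwheel '[{"xyz":[0,0,0],"rot":[0,0,0],"gripper":-0.2},{"xyz":[0,0,0],"rot":[0,0,0],"gripper":-0.2},{"xyz":[0,0,0],"rot":[0,0,0],"gripper":-0.2}]'
python3 - <<'E'
from h import *
p,r=pickpose((.6003,-.146,.013),83.3,30,.013)
plan([(p,r)]);print(robot.read_state()['q'].round(2))
S=robot.get_image('side');m=hsv(S,(22,150,90),(32,255,255),(297,230,22,26));print('yellow',wrect(S,big(m),.0155)[1],len(big(m)))
E
```

```text
time: 32.7
ee_pos: [0.4612, -0.2478, 0.2178]
ee_rot: [2.187, 1.656, -0.563]
contact_force: [0.0, -0.1, 0.1]
finger_gap: 0.0516
gripper_force: 0.0
time: 33.12
ee_pos: [0.4737, -0.2515, 0.2186]
ee_rot: [-2.593, -1.773, 0.01]
contact_force: [-1.0, -0.8, -0.2]
finger_gap: 0.0513
gripper_force: 0.0
time: 33.53
ee_pos: [0.5976, -0.1518, 0.1316]
ee_rot: [-2.05, -1.807, -0.546]
contact_force: [-0.4, 0.7, 0.3]
finger_gap: 0.051
gripper_force: 0.0
time: 33.78
ee_pos: [0.5967, -0.1549, 0.1375]
ee_rot: [-2.062, -1.814, -0.541]
contact_force: [0.1, 1.0, 0.4]
finger_gap: 0.0509
gripper_force: 0.0
-> [ 0.6   -0.148  0.017] n 1
   xyz [-0.178, 0.01, 0.359] rot [0.001, 0.009, -0.014]
[ 0.76  0.83 -0.57  1.55 -0.11  0.96  0.27]
yellow [ 0.5998 -0.1423] 240
```

```bash
python3 -m handwheel '[{"xyz":[-0.06,0.01,0.11],"rot":[0,0,0],"gripper":-0.2},{"xyz":[-0.11,0.01,0.21],"rot":[0,0,0],"gripper":-0.2},{"xyz":[-0.15,0.01,0.3],"rot":[0,0.009,-0.014],"gripper":-0.2},{"xyz":[-0.178,0.01,0.357],"rot":[0,0.009,-0.014],"gripper":-0.2},{"xyz":[-0.178,0.01,0.357],"rot":[0,0.009,-0.014],"gripper":-0.2}]'
python3 -m handwheel '[{"xyz":[0,0,0],"rot":[0,0,0],"gripper":1},{"xyz":[0,0,0],"rot":[0,0,0],"gripper":1},{"xyz":[0,0,0],"rot":[0,0,0],"gripper":1},{"xyz":[0,0,0],"rot":[0,0,0],"gripper":1},{"xyz":[0,0,0],"rot":[0,0,0],"gripper":1}]' 60
python3 - <<'E'
from h import *
s=robot.read_state();p=np.array(s['ee_pos']);r=R.from_rotvec(s['ee_rot']);c=np.array((.6003,-.146,.013))
off=r.inv().apply(c-p);print('off',off*1e3);np.savez('g.npz',off=off)
h=np.radians(83.3+180);ax=np.cross([np.cos(h),np.sin(h),0],[0,0,1]);tr=R.from_rotvec(ax*np.pi/2)*r
tp=np.array([.4796,-.3212,.128])-tr.apply(off)
plan([(p+[0,0,.15],r),(tp+[0,0,.12],tr),(tp,tr)])
E
```

```text
time: 34.25
ee_pos: [0.5977, -0.147, 0.015]
ee_rot: [-2.044, -1.821, -0.544]
contact_force: [-0.4, -0.2, -0.2]
finger_gap: 0.0513
gripper_force: 0.0
time: 34.67
ee_pos: [0.6026, -0.1483, 0.0207]
ee_rot: [-2.048, -1.826, -0.557]
contact_force: [-0.7, -0.9, 7.4]
finger_gap: 0.0246
gripper_force: 61.6
off [-2.09221466 -2.62040518  7.68183477]
-> [ 0.603 -0.148  0.171] n 1
   xyz [0.251, 0.003, -0.433] rot [0.0, 0.0, 0.0]
-> [ 0.483 -0.314  0.25 ] n 3
   xyz [-0.127, -0.11, -0.176] rot [0.002, -0.667, -0.003]
   xyz [-0.198, -0.111, -0.089] rot [0.002, -0.667, -0.003]
   xyz [-0.215, -0.111, 0.022] rot [0.002, -0.667, -0.003]
-> [ 0.483 -0.314  0.13 ] n 1
   xyz [0.346, 0.0, 0.201] rot [0.0, 0.0, 0.0]
```

```bash
python3 -m handwheel '[{"xyz":[0.06,0,-0.1],"rot":[0,0,0],"gripper":1},{"xyz":[0.11,0,-0.2],"rot":[0,0,0],"gripper":1},{"xyz":[0.18,0,-0.31],"rot":[0,0,0],"gripper":1},{"xyz":[0.25,0,-0.435],"rot":[0,0,0],"gripper":1},{"xyz":[0.25,0,-0.435],"rot":[0,0,0],"gripper":1}]'
python3 -m handwheel '[{"xyz":[-0.025,-0.022,-0.035],"rot":[0,-0.133,0],"gripper":1},{"xyz":[-0.05,-0.044,-0.07],"rot":[0,-0.267,0],"gripper":1},{"xyz":[-0.075,-0.066,-0.105],"rot":[0,-0.4,0],"gripper":1},{"xyz":[-0.1,-0.088,-0.14],"rot":[0,-0.533,0],"gripper":1},{"xyz":[-0.127,-0.11,-0.176],"rot":[0,-0.667,0],"gripper":1}]'
python3 -m handwheel '[{"xyz":[-0.04,-0.022,-0.018],"rot":[0,-0.133,0],"gripper":1},{"xyz":[-0.08,-0.044,-0.036],"rot":[0,-0.267,0],"gripper":1},{"xyz":[-0.12,-0.066,-0.054],"rot":[0,-0.4,0],"gripper":1},{"xyz":[-0.16,-0.088,-0.072],"rot":[0,-0.533,0],"gripper":1},{"xyz":[-0.198,-0.11,-0.089],"rot":[0,-0.667,0],"gripper":1}]'
python3 -m handwheel '[{"xyz":[-0.043,-0.022,0.004],"rot":[0,-0.133,0],"gripper":1},{"xyz":[-0.086,-0.044,0.009],"rot":[0,-0.267,0],"gripper":1},{"xyz":[-0.13,-0.066,0.013],"rot":[0,-0.4,0],"gripper":1},{"xyz":[-0.172,-0.088,0.018],"rot":[0,-0.533,0],"gripper":1},{"xyz":[-0.215,-0.11,0.022],"rot":[0,-0.667,0],"gripper":1}]'
python3 -m handwheel '[{"xyz":[0,0,0],"rot":[0,0,0],"gripper":1},{"xyz":[0,0,0],"rot":[0,0,0],"gripper":1},{"xyz":[0,0,0],"rot":[0,0,0],"gripper":1}]'
python3 - <<'E'
from h import *
s=robot.read_state();p=np.array(s['ee_pos']);r=R.from_rotvec(s['ee_rot']);off=np.load('g.npz')['off']
c=p+r.apply(off);print('q',s['q'].round(2),'centre',c)
S=robot.get_image('side');u=proj(S,c).round().astype(int);print(u,proj(S,c-[0,0,.12]))
a,b=u[1]-60,u[0]-80;cv2.imwrite('pics/side7.png',cv2.resize(S['frame'][a:a+140,b:b+160,::-1],None,fx=3,fy=3,interpolation=2));print(a,b)
E
```

```text
time: 35.08
ee_pos: [0.6055, -0.1481, 0.1783]
ee_rot: [-2.051, -1.834, -0.568]
contact_force: [2.6, -0.4, 0.6]
finger_gap: 0.0245
gripper_force: 60.7
time: 35.5
ee_pos: [0.5608, -0.2039, 0.1966]
ee_rot: [2.342, 2.086, 0.002]
contact_force: [-0.2, 1.2, -1.5]
finger_gap: 0.0244
gripper_force: 60.5
time: 35.92
ee_pos: [0.5214, -0.2586, 0.223]
ee_rot: [2.044, 1.82, -0.544]
contact_force: [-0.3, 0.2, -1.2]
finger_gap: 0.0251
gripper_force: 60.5
time: 36.33
ee_pos: [0.4823, -0.3128, 0.2484]
ee_rot: [1.687, 1.503, -0.969]
contact_force: [-0.7, 0.2, -2.0]
finger_gap: 0.0249
gripper_force: 60.6
time: 36.58
ee_pos: [0.4823, -0.3135, 0.2479]
ee_rot: [1.693, 1.505, -0.969]
contact_force: [0.6, -0.2, -0.8]
finger_gap: 0.0247
gripper_force: 60.6
q [-0.08  0.61  0.24  1.97  1.17  1.02 -0.89] centre [ 0.47883408 -0.32085954  0.24578509]
[301 224] [297.91627797 259.55160293]
164 221
```

View pics/side7.png

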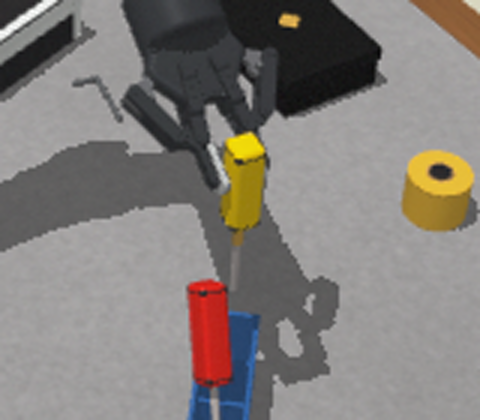

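Yellow's tip is at about (299,261) against a predicted (298,260), and red is standing in its cell. Lowering yellow.

```bash
python3 -m handwheel '[{"xyz":[0.08,0,0.046],"rot":[0,0,0],"gripper":1},{"xyz":[0.16,0,0.093],"rot":[0,0,0],"gripper":1},{"xyz":[0.23,0,0.133],"rot":[0,0,0],"gripper":1},{"xyz":[0.29,0,0.168],"rot":[0,0,0],"gripper":1},{"xyz":[0.325,0,0.189],"rot":[0,0,0],"gripper":1}]'
python3 -m handwheel '[{"xyz":[0.01,0,0.006],"rot":[0,0,0],"gripper":1},{"xyz":[0.02,0,0.012],"rot":[0,0,0],"gripper":1},{"xyz":[0.025,0,0.015],"rot":[0,0,0],"gripper":1},{"xyz":[0.025,0,0.015],"rot":[0,0,0],"gripper":1}]'
python3 - <<'E'
from h import *
s=robot.read_state();p=np.array(s['ee_pos']);r=R.from_rotvec(s['ee_rot']);off=np.load('g.npz')['off']
print('centre',p+r.apply(off),s['contact_force'])
E
```

```text
time: 37.05
ee_pos: [0.489, -0.316, 0.1433]
ee_rot: [1.668, 1.493, -0.974]
contact_force: [9.1, 29.2, 57.5]
finger_gap: 0.0248
gripper_force: 90.7
time: 37.38
ee_pos: [0.4927, -0.3181, 0.1418]
ee_rot: [1.664, 1.48, -0.969]
contact_force: [8.6, 16.9, 44.8]
finger_gap: 0.0249
gripper_force: 86.9
centre [ 0.48933528 -0.32556673  0.13989098] [ 8.64776487 16.89413059 44.84090753]
```

Something is pressing at 45 N, so I'll back up and look.

```bash
python3 -m handwheel '[{"xyz":[-0.07,0,-0.04],"rot":[0,0,0],"gripper":1},{"xyz":[-0.14,0,-0.08],"rot":[0,0,0],"gripper":1},{"xyz":[-0.23,0,-0.133],"rot":[0,0,0],"gripper":1},{"xyz":[-0.345,0,-0.2],"rot":[0,0,0],"gripper":1},{"xyz":[-0.345,0,-0.2],"rot":[0,0,0],"gripper":1}]'
python3 -m handwheel '[{"xyz":[0,0,0],"rot":[0,0,0],"gripper":1},{"xyz":[0,0,0],"rot":[0,0,0],"gripper":1},{"xyz":[0,0,0],"rot":[0,0,0],"gripper":1}]'
python3 - <<'E'
from h import *
s=robot.read_state();p=np.array(s['ee_pos']);r=R.from_rotvec(s['ee_rot']);off=np.load('g.npz')['off']
c=p+r.apply(off);print('centre',c)
S=robot.get_image('side');t=robot.get_image('top');im=[]
for P in(S,t):
    u=proj(P,c).round().astype(int);print(u,proj(P,c-[0,0,.12]));a,b=u[1]-50,min(u[0]-60,392);im.append(cv2.resize(P['frame'][a:a+120,b:b+120,::-1],None,fx=3.3,fy=3.3,interpolation=2));print(a,b)
for k in((.479,-.321),(.424,-.39)): print(k,proj(S,[*k,.07]),proj(t,[*k,.07]))
cv2.imwrite('pics/both8.png',np.hstack(im))
E
```

```text
time: 37.8
ee_pos: [0.4836, -0.3165, 0.2539]
ee_rot: [1.694, 1.491, -0.961]
contact_force: [0.4, -1.5, -0.0]
finger_gap: 0.0247
gripper_force: 60.7
time: 38.05
ee_pos: [0.4812, -0.3141, 0.2448]
ee_rot: [1.692, 1.506, -0.973]
contact_force: [-0.5, 0.6, -0.6]
finger_gap: 0.0245
gripper_force: 60.7
centre [ 0.47769274 -0.32141085  0.24272146]
[300 226] [297.58541282 260.70737683]
176 240
[429 219] [405.82887186 222.13915367]
169 369
(0.479, -0.321) [296.79270876 274.43016125] [397.2923193  222.75974422]
(0.424, -0.39) [293.45098568 302.41327143] [424.96912949 244.54914629]
```

View pics/both8.png

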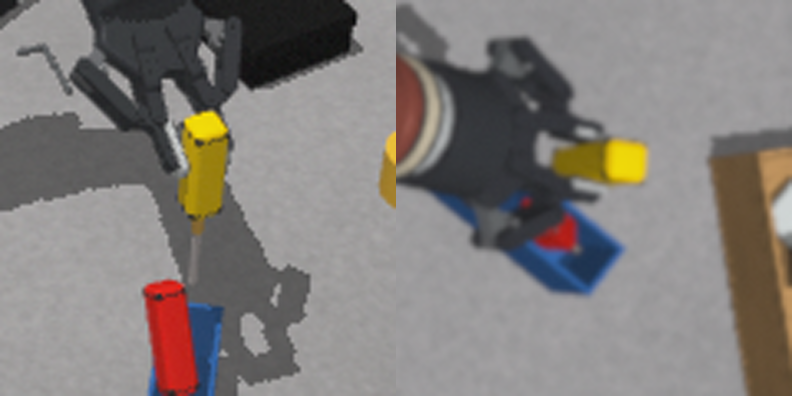

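The gripper's side finger is coming down on the leaning red handle, at about (417,237) in the top view. I'll turn the held driver about the vertical so the hand approaches from the side opposite the red one.

```bash
python3 - <<'E'
from h import *
S=robot.get_image('side');t=robot.get_image('top')
b=big(hsv(S,(0,140,70),(10,255,255),(292,280,50,60)));top=b[b[:,1]<b[:,1].min()+5].mean(0);bot=b[b[:,1]>b[:,1].max()-4].mean(0)
print('side top',top,'at z.166',plane(S,top,.16),'bot',bot,plane(S,bot,.085))
a=big(hsv(t,(0,140,50),(10,255,255),(417,237,40,40)));print('top view red',a.min(0),a.max(0),a.mean(0),plane(t,a.mean(0),.13))
s=robot.read_state();p=np.array(s['ee_pos']);r=R.from_rotvec(s['ee_rot']);off=np.load('g.npz')['off'];c=p+r.apply(off)
Z=R.from_euler('z',-33,degrees=True);C=np.array([.4796,-.3212,.245]);tr=Z*r;tp=C-tr.apply(off)
plan([(tp,tr),(tp-[0,0,.117],tr)])
E
```

```text
side top [289.73469388 263.24489796] at z.166 [ 0.43689688 -0.34595848  0.16      ] bot [293.57142857 293.11428571] [ 0.43237362 -0.37630057  0.085     ]
top view red [413. 236.] [422. 243.] [418.06521739 239.97826087] [ 0.43465483 -0.34613728  0.13      ]
-> [ 0.487 -0.317  0.247] n 1
   xyz [-0.011, 0.019, 0.002] rot [0.634, 0.0, 0.368]
-> [ 0.487 -0.317  0.13 ] n 1
   xyz [0.337, 0.0, 0.196] rot [0.0, -0.0, 0.0]
```

```bash
python3 -m handwheel '[{"xyz":[-0.011,0.019,0],"rot":[0.127,0,0.074],"gripper":1},{"xyz":[-0.011,0.019,0],"rot":[0.254,0,0.147],"gripper":1},{"xyz":[-0.011,0.019,0],"rot":[0.38,0,0.221],"gripper":1},{"xyz":[-0.011,0.019,0],"rot":[0.507,0,0.294],"gripper":1},{"xyz":[-0.011,0.019,0],"rot":[0.634,0,0.368],"gripper":1}]'
python3 -m handwheel '[{"xyz":[0,0,0],"rot":[0,0,0],"gripper":1},{"xyz":[0,0,0],"rot":[0,0,0],"gripper":1},{"xyz":[0,0,0],"rot":[0,0,0],"gripper":1}]'
python3 - <<'E'
from h import *
s=robot.read_state();p=np.array(s['ee_pos']);r=R.from_rotvec(s['ee_rot']);off=np.load('g.npz')['off'];c=p+r.apply(off);print('c',c,'z',r.apply([0,0,1]),s['q'].round(2))
S=robot.get_image('side');b=big(hsv(S,(20,150,90),(32,255,255),(*proj(S,c),30,50)));e=cv2.minAreaRect(b.astype(np.float32));print(e,b.mean(0),proj(S,c),proj(S,c-[0,0,.12]))
C=np.array([.4796,-.3212,.127]);plan([(C-r.apply(off),r)])
E
```

```text
time: 38.67
ee_pos: [0.4875, -0.3152, 0.2473]
ee_rot: [2.181, 1.022, -1.255]
contact_force: [-0.4, -0.4, -0.4]
finger_gap: 0.0246
gripper_force: 60.6
time: 38.92
ee_pos: [0.4863, -0.3161, 0.2478]
ee_rot: [2.176, 1.026, -1.254]
contact_force: [0.2, -0.1, -1.3]
finger_gap: 0.0249
gripper_force: 60.7
c [ 0.47934384 -0.32033007  0.24574036] z [-0.55074692 -0.66714948 -0.50158689] [-0.01  0.79  0.28  1.55  0.71  1.44 -0.78]
((301.36138916015625, 226.38613891601562), (11.144416809082031, 35.124813079833984), 5.710593223571777) [301.62973761 224.82507289] [300.8252912  224.24735908] [297.96941913 259.34792613]
-> [ 0.487 -0.317  0.129] n 1
   xyz [0.342, 0.003, 0.201] rot [0.0, -0.0, 0.0]
```

Driver still true in the grip. I'll lower it in stages and watch the force.

```bash
python3 -m handwheel '[{"xyz":[0.06,0,0.035],"rot":[0,0,0],"gripper":1},{"xyz":[0.12,0,0.07],"rot":[0,0,0],"gripper":1},{"xyz":[0.17,0.002,0.1],"rot":[0,0,0],"gripper":1},{"xyz":[0.21,0.003,0.123],"rot":[0,0,0],"gripper":1},{"xyz":[0.21,0.003,0.123],"rot":[0,0,0],"gripper":1}]'
python3 -m handwheel '[{"xyz":[0.02,0,0.012],"rot":[0,0,0],"gripper":1},{"xyz":[0.04,0,0.024],"rot":[0,0,0],"gripper":1},{"xyz":[0.06,0,0.035],"rot":[0,0,0],"gripper":1},{"xyz":[0.06,0,0.035],"rot":[0,0,0],"gripper":1}]'

```

```text
time: 39.38
ee_pos: [0.4863, -0.3161, 0.1725]
ee_rot: [2.176, 1.029, -1.257]
contact_force: [-1.0, -0.7, -0.9]
finger_gap: 0.0242
gripper_force: 60.7
time: 39.72
ee_pos: [0.4872, -0.3171, 0.1536]
ee_rot: [2.178, 1.024, -1.253]
contact_force: [-0.8, 0.7, -1.2]
finger_gap: 0.0247
gripper_force: 60.7
```

```bash
python3 -m handwheel '[{"xyz":[0.015,0,0.009],"rot":[0,0,0],"gripper":1},{"xyz":[0.03,0,0.018],"rot":[0,0,0],"gripper":1},{"xyz":[0.035,0,0.021],"rot":[0,0,0],"gripper":1},{"xyz":[0.035,0,0.021],"rot":[0,0,0],"gripper":1}]'

```

```text
time: 40.05
ee_pos: [0.4872, -0.3174, 0.1419]
ee_rot: [2.177, 1.024, -1.253]
contact_force: [0.3, 0.2, -1.3]
finger_gap: 0.0243
gripper_force: 60.7
```

```bash
python3 -m handwheel '[{"xyz":[0.015,0,0.009],"rot":[0,0,0],"gripper":1},{"xyz":[0.025,0,0.015],"rot":[0,0,0],"gripper":1},{"xyz":[0.025,0,0.015],"rot":[0,0,0],"gripper":1}]'

```

```text
time: 40.3
ee_pos: [0.487, -0.3174, 0.1328]
ee_rot: [2.178, 1.024, -1.253]
contact_force: [0.6, -0.3, -0.9]
finger_gap: 0.0242
gripper_force: 60.7
```

```bash
python3 -m handwheel '[{"xyz":[0.008,0,0.005],"rot":[0,0,0],"gripper":1},{"xyz":[0.014,0,0.008],"rot":[0,0,0],"gripper":1},{"xyz":[0.014,0,0.008],"rot":[0,0,0],"gripper":1}]'
python3 -m handwheel '[{"xyz":[0,0,0],"rot":[0,0,0],"gripper":0.2},{"xyz":[0,0,0],"rot":[0,0,0],"gripper":0.1},{"xyz":[0,0,0],"rot":[0,0,0],"gripper":-0.1},{"xyz":[0,0,0],"rot":[0,0,0],"gripper":-0.1},{"xyz":[0,0,-0.05],"rot":[0,0,0],"gripper":-0.1}]'
python3 -m handwheel '[{"xyz":[0,0,-0.1],"rot":[0,0,0],"gripper":-0.1},{"xyz":[0,0,-0.2],"rot":[0,0,0],"gripper":-0.1},{"xyz":[0,0,-0.33],"rot":[0,0,0],"gripper":-0.1},{"xyz":[0,0,-0.46],"rot":[0,0,0],"gripper":-0.1},{"xyz":[0,0,-0.5],"rot":[0,0,0],"gripper":-0.1}]'
python3 -m handwheel '[{"xyz":[0,0,0],"rot":[0,0,0],"gripper":-0.1},{"xyz":[0,0,0],"rot":[0,0,0],"gripper":-0.1},{"xyz":[0,0,0],"rot":[0,0,0],"gripper":-0.1},{"xyz":[0,0,0],"rot":[0,0,0],"gripper":-0.1}]'
python3 - <<'E'
from h import *
S=robot.get_image('side');t=robot.get_image('top')
cv2.imwrite('pics/both9.png',np.hstack([cv2.resize(P['frame'][a:a+120,b:b+120,::-1],None,fx=3.3,fy=3.3,interpolation=2) for P,a,b in((S,205,235),(t,175,350))]))
E
```

```text
time: 40.55
ee_pos: [0.4873, -0.3175, 0.1284]
ee_rot: [2.177, 1.024, -1.253]
contact_force: [0.9, -0.2, -1.0]
finger_gap: 0.0246
gripper_force: 60.7
time: 40.97
ee_pos: [0.4928, -0.3096, 0.1365]
ee_rot: [2.178, 1.019, -1.26]
contact_force: [0.6, -0.2, -0.1]
finger_gap: 0.0472
gripper_force: 0.0
time: 41.38
ee_pos: [0.5827, -0.2026, 0.2136]
ee_rot: [2.178, 1.03, -1.239]
contact_force: [0.6, 0.7, -0.4]
finger_gap: 0.0467
gripper_force: 0.0
time: 41.72
ee_pos: [0.5764, -0.2095, 0.2113]
ee_rot: [2.178, 1.02, -1.258]
contact_force: [-1.1, -0.3, 0.1]
finger_gap: 0.0469
gripper_force: 0.0
```

View pics/both9.png

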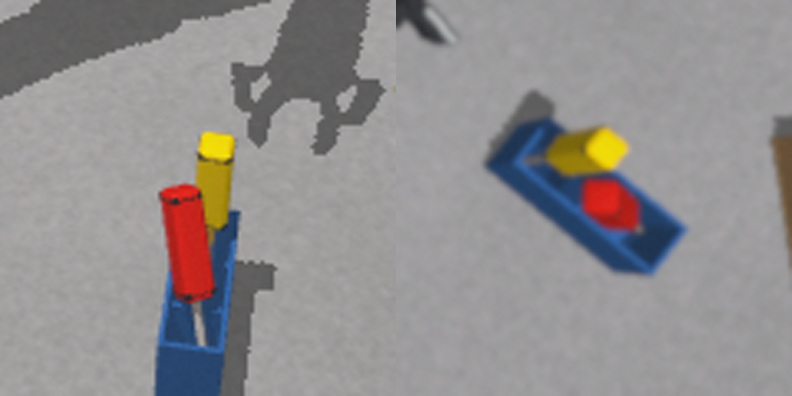

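```bash
python3 - <<'E'
from h import *
from scipy.optimize import least_squares
S=robot.get_image('side');t=robot.get_image('top')
for k,lo,hi,rs,rt,c0 in(('red',(0,140,60),(10,255,255),(291,278,40,50),(415,237,26,26),(.435,-.36,.12)),('yellow',(20,150,60),(32,255,255),(300,258,24,40),(408,220,30,22),(.48,-.32,.124))):
    ms=[]
    for P,rc in((S,rs),(t,rt)):
        b=big(hsv(P,lo,hi,rc)).astype(int);m=np.zeros((384,512),np.uint8);m[b[:,1],b[:,0]]=1;ms.append((P,cv2.resize(m,None,fx=4,fy=4,interpolation=0)))
    from scipy.optimize import minimize
    def f(v):
        ax=np.array([v[3],v[4],1]);ax/=np.linalg.norm(ax);x=np.cross(ax,[np.cos(v[5]),np.sin(v[5]),0]);x/=np.linalg.norm(x);y=np.cross(ax,x);o=0
        for P,M in ms:
            pts=[proj(P,v[:3]+a*.042*ax+(b*x+c*y)*.012) for a in(-1,1) for b in(-1,1) for c in(-1,1)]
            h=cv2.convexHull((np.array(pts)*4+1.5).round().astype(np.int32));K=np.zeros_like(M);cv2.fillConvexPoly(K,h,1);o+=1-(K&M).sum()/(K|M).sum()
        return o
    best=min((minimize(f,[*c0,*l,y],method='Nelder-Mead',options=dict(maxiter=600,initial_simplex=np.array([[*c0,*l,y]]+[np.array([*c0,*l,y])+d for d in np.diag([.01,.01,.01,.2,.2,.5])]))) for l in((0,0),(0,.3)) for y in(0,.7)),key=lambda r:r.fun)
    v=best.x;ax=np.array([v[3],v[4],1]);ax/=np.linalg.norm(ax);print(k,v[:3].round(3),'lean',np.degrees(np.arccos(ax[2])).round(1),'az',np.degrees(np.arctan2(ax[1],ax[0])).round(),'tip',(v[:3]-.12*ax).round(3),best.fun)
E
```

```text
red [ 0.443 -0.349  0.104] lean 17.7 az 97.0 tip [ 0.448 -0.385 -0.01 ] 0.29887857189378686
yellow [ 0.482 -0.324  0.124] lean 3.9 az 93.0 tip [ 0.482 -0.332  0.004] 0.3660946088225515
```

```bash
python3 -c "
from cell import robot
print(robot.job_done())"
```

```text
the job is handed in; nothing more can be done
None
```

I handed the job in at about 42 s: both dies are flat in the shut case and both drivers are handle up in the caddy, but red leans about 18° after the gripper pressed on it (yellow about 4°), and the wrist force reached about 57 N then, which counts against me if the 40 N pressing limit covers the fingers.

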